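# Press one tag blank and release the ratchet press

### The arm

A 6-joint arm with a two-finger parallel gripper is mounted at the origin on the work surface. World frame = base frame: x ahead of the robot, y to its left, z up, the work surface at z = 0. Lengths are in m, angles in rad, forces in N, time in s.
With the tool pointing down it reaches from about 0.3 to 0.85 m from the base axis. Payload 4.2 kg.
Tool frame: the origin (TCP) lies on the centre line of the jaws, within the pads' length; the fingertips stand 25 mm ahead of it and the grasp point (between the pads) lies 6 mm ahead of it; x points along the fingers, y is the direction in which the jaws open and shut, and the axes are right-handed (so a half turn about x gives the same grasp; the last joint's range is limited). The gripper opens to 91 mm and grips with 3 to 60 N. Pads are 32 mm wide; open, the fingers measure 118 mm over their backs; the gripper's body (76 mm by 178 mm) begins 60 mm behind the grasp point.
Start: joints at [1.133, 0.32, 1.565, -0, 1.257, -0.02], TCP at [0.233, 0.526, 0.203] pointing down, gripper open.
Joint ranges: [-3.11, 3.11], [-0.84, 2.01], [0.21, 2.61], [-1.34, 4.49], [0.05, 2.63], [-2.56, 2.56]. Speed limits (rad/s): [2.57, 2.57, 3.14, 3.14, 3.14, 3.14].

### API

Orientations are given as a rotation vector (axis times angle).
In Python, from station import manip, viewer, ticket gives the robot as it stands.
- The arm moves only by the tool arm_command, never from a script. Its argument "motion" is a list of rows, each a list of 3 entries, a list of its own where there are three numbers: the shift along the world's x, y, z in m, then the turn about the world's z in rad, then the opening in per cent of the stroke, from 0 (shut) to 100 (fully open). A call has 1 to 12 rows; each row is the pose to reach, as a shift and turn from the pose commanded when the call began; what a row does not reach only later rows make up. A row lasts 1/12 s, in which the tool goes at most 41.7 mm and 7.16 degrees, less where a joint would pass 70% of its speed; a pose out of reach is approached as far as the arm can. A call with a gripper value outside its range is refused whole. The fingers move at their own pace and stop on an object; the grip force is fixed at half the most. Time passes only in rows, so rows that repeat a pose let the fingers close. It gives the time, the measured TCP pose, the force and the opening at its end, in the units of the state.
- manip.state(): the state, without advancing time (a new reading comes with each control period).
- viewer.snapshot(name): name is "side" or "top"; returns a dict with "color" (420x560x3 uint8, blue, green, red), "K" (3x3 intrinsics, pixels), "k1" (the pictures are not rectified: a ray, as slopes to the right and down, at radius r is drawn at 1 + k1 r^2 times it, then the intrinsics apply), "cam_to_world" (4x4, takes a point from camera to world coordinates). Camera axes: x right, y down, z forward; pixel columns grow to the right and rows downward; lengths in m; the calibration is good to about 2 mm. A picture is of the moment at which its call begins. There is no depth.
- ticket.finish_job(): hands the job in, once; it reports no verdict.
The state is a dict: "clock": time; "joint_pos": joint angles; "dq": joint speeds; "joint_torque": joint torques, N m; "eef_pos": TCP position; "eef_rot": TCP orientation; "contact_force": force on the tool from outside, world axes, zero at the start; "torque": the same for the moment, N m; "width": finger opening in m.
Only numpy, scipy, OpenCV 4.12 (cv2) and the standard library are available. Lean on these libraries where they do the work, as an engineer would, in place of code of your own. Each camera call takes 0.05 s, during which the arm holds its last target.

### The job

Slide the top brass-coloured blank out over the open front edge of its blue tray, pinch it by its overhanging end and lay it flat and straight along the middle of the press's bed, its far end right up against the back stop under the head. Then pull the red-gripped lever to its third ratchet notch, where it stands upright, no further, and let go so that the ratchet holds it; then press the yellow release button so that the lever springs all the way back, leaving the blank in place. Keep the tumbler and the meter standing where they are.

Things in the scene. Friction and masses are not known exactly. Their poses are not given: they have to be found in the camera images.
- plate_center (a point): Centre (half-way up) of the loose blank: flat brass-coloured metal plate 150 (its x) x 56 (y) x 3 mm, 50 to 95 g. It starts on a fixed stack of silver blanks in the tray, lengthwise along the tray's x, top face 48 mm up, near end within 15 mm of the tray's front edge. Fences flush with it to 1 mm bar a grip on its long sides there; pressed lightly from above it slides on the stack.
- tray: Blue tray, fixed, 165 (x) x 110 (y) mm; origin at the table under its centre, x from the open front edge (at x = -82 mm, towards the robot) to the rear. Fences 60 mm apart, tops 47.5 mm up; the stack between them is 45 mm high and starts 10 mm inside the front edge.
- press: Green and grey hand press fixed; origin at the table right below the lever's pivot, x from the open mouth to the rear, y to the left seen from the mouth. Base plate 210 x 170 x 18 mm. Head over the bed from x = -26 mm to the column: underside 113, top 165 mm up, 64 mm wide. Ram under it: lower face 98 mm up at rest; its sprung foot goes down with the lever and meets the blank near the third notch.
- bed_center (a point): Where the blank's centre belongs (far end at the back stop): press x = -30 mm, y = 0, 76.5 mm up; axes as the press. The bed is a steel bar 36 mm wide from press x = -85 to 45 mm, top 75 mm up: the blank overhangs it by 10 mm each side and 20 mm in front, so fingers may straddle it. Back stop: the column's face at press x = 45 mm, above the bed.
- lever (a joint): Lever angle, rad: 0 at rest, leaning 0.72 to the rear (+x); grows as the grip is pulled over the top towards the mouth (-x). Notches at 0.24, 0.48, 0.72 (third: upright), 0.96, 1.20. The pawl drops in by 0.03 past a notch; let go, the lever falls back to the last notch passed, within 0.03. Pulling takes 3 to 12 N at the grip; a spring draws it back to 0.
- lever_grip (a point): Middle of the red round grip bar, 23 mm in diameter, 82 mm long along the press's y, of which the 60 mm about this point stand clear of the lever's arm (14 mm thick, on its right). 120 mm from the pivot; 235 mm above the table at rest, 265 mm when upright.
- lever_hinge (a point): Point on the lever's pivot axis (parallel to the press's y) level with the middle of the grip; 145 mm above the table.
- button (a joint): How far the release button is pressed, m: 0 up, 0.009 fully down. It takes 6 to 9 N while the lever hangs on the ratchet; the lever is free from about 0.007 and returns in half a second while the button is held down (let up early, it catches in a lower notch). The button springs up again.
- button_top (a point): Centre of the top face of the yellow round release button, 28 mm in diameter, 136 mm above the table when up; pressed straight down. 68 mm behind and 52 mm to the right of the lever's pivot in the press's frame.
- tumbler: Steel drinking tumbler, 74 mm in diameter, 178 mm tall, a bystander; origin at the centre of its foot, z up.
- meter: Grey hand-held meter lying flat, 150 x 76 x 40 mm, a bystander; origin at the centre of its underside.
Not all that is in view belongs to the job. Of the things like the part that bears plate_center, leave any that is white; of the rest the larger one is meant.

How it is judged:
On the way, in this order (a step that is already met when the one before it is completed fails the run):
1. The blank lies let go on the bed, within 8 mm of the back stop, within 10 mm of the middle, straight to 0.12 rad, the lever still below the first notch (x of plate_center in the frame of bed_center above -0.008 m and y of plate_center in the frame of bed_center between -0.01 and 0.01 m and z of plate_center in the frame of bed_center below 0.003 m and angle between the x axis of plate_center and the x axis of bed_center, either way round below 0.12 rad and contact force between the fingers and plate below 0.05 N and value of joint lever below 0.2 rad), for 0.2 s.
2. The lever, let go, is held by the ratchet at the third notch (0.65 to 0.79 rad), the blank under the ram (value of joint lever between 0.65 and 0.79 rad and contact force between the arm and lever below 0.05 N and x of plate_center in the frame of bed_center above -0.008 m), for 0.3 s.
3. The release button is pressed and the lever goes free (value of joint button above 0.004 m and value of joint lever below 0.4 rad).
At the end, for the whole second after the job is handed in: The lever is back at rest (below 0.08 rad), the button is up, and the blank lies flat on the bed: within 8 mm of the back stop, within 10 mm of the middle, straight to 0.12 rad (value of joint lever below 0.08 rad and value of joint button below 0.002 m and x of plate_center in the frame of bed_center above -0.008 m and y of plate_center in the frame of bed_center between -0.01 and 0.01 m and z of plate_center in the frame of bed_center between -0.003 and 0.003 m and angle between the x axis of plate_center and the x axis of bed_center, either way round below 0.12 rad); the robot touches nothing.
It fails at once if The lever is pulled to the fourth notch (beyond 0.97 rad) (value of joint lever above 0.97 rad).
It fails at once if The tumbler is tipped or pushed more than 30 mm (angle between tumbler's own z axis and vertical above 0.5 rad or distance of tumbler from where it was at the start of the episode above 0.03 m).
It fails at once if The meter is pushed more than 30 mm (distance of meter from where it was at the start of the episode above 0.03 m).
It also fails if it takes over 72 s, if anything falls off the work surface, if the arm or the gripper's body presses on something with over 40 N, if the wrist force passes 120 N, or if a joint passes its speed limit or range.

## Working session

There is one attempt and no reset: what is moved stays moved. The work goes in short steps, Python scripts to look and compute and a tool call to move; the robot and the scene stay as the last step left them, time stands still between calls to the robot, and variables do not carry over. Pictures are saved under pics/ and viewed, and the job is handed in when it is done.

Besides the shell and the picture viewer there is one more tool, called after "Call:" as a command line: name --argument value ..., lists and objects as JSON in quotes. arm_command: Moves the arm, as the interface text tells. Its arguments: {"type":"object","properties":{"motion":{"type":"array","items":{"type":"array"}}},"required":["motion"]}

```bash
ls; mkdir -p pics
python3 - <<'E'
from station import manip, viewer, ticket
import cv2
print(manip.state())
for n in("side","top"):
    s=viewer.snapshot(n); cv2.imwrite(f"pics/{n}0.png",s["color"]); print(n,s["K"],s["k1"],s["cam_to_world"])
E
```

```text
pics
{'clock': 0.0, 'joint_pos': array([ 1.13300562e+00,  3.20298796e-01,  1.56566291e+00, -1.15972524e-05,
        1.25738269e+00, -1.99802605e-02]), 'dq': array([ 0.00057072,  0.00030031,  0.00050629,  0.00010404,  0.00022217,
       -0.00109341]), 'joint_torque': array([-1.53909859e-03, -4.12456298e+01, -2.31971580e+01,  7.25950976e-02,
        4.58568195e-02, -1.57621894e-04]), 'eef_pos': array([0.23308616, 0.52507506, 0.20182259]), 'eef_rot': array([ 0.32637976,  1.54622747, -0.32907977]), 'contact_force': array([ 0.62884565,  0.67466508, -0.19600285]), 'torque': array([ 0.00823151, -0.00418469,  0.00978962]), 'width': 0.09103474234040383}
side [[492.41966189   0.         275.18378927]
 [  0.         492.41966189 209.04860578]
 [  0.           0.           1.        ]] -0.03238865453478156 [[ 0.72306232 -0.48796213  0.48895178 -0.17161523]
 [-0.69063112 -0.49581918  0.52649026 -0.72028859]
 [-0.01447563 -0.71837059 -0.69551     1.07903061]
 [ 0.          0.          0.          1.        ]]
top [[494.83593121   0.         275.96136447]
 [  0.         494.83593121 211.56617784]
 [  0.           0.           1.        ]] 0.02415792452120827 [[-0.00636001 -0.99642431  0.08425045  0.4044931 ]
 [-0.99997526  0.00659061  0.00245919  0.01315739]
 [-0.00300566 -0.08423273 -0.99644158  1.50633592]
 [ 0.          0.          0.          1.        ]]
```

View pics/side0.png

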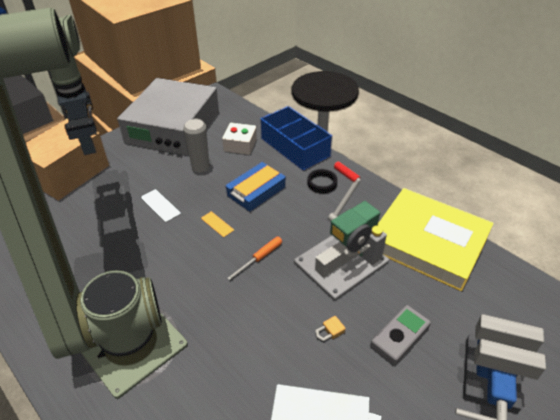

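View pics/top0.png

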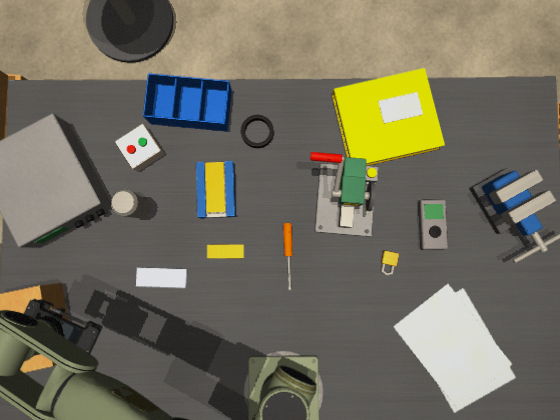

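```bash
cat > h.py <<'E'
import numpy as np, cv2
from station import manip, viewer, ticket
def dist(s): return np.array([s["k1"],0,0,0,0.])
def ray(s,uv):
    p=cv2.undistortPoints(np.array([[uv]],float),s["K"],dist(s))[0,0]
    T=s["cam_to_world"]; return T[:3,3],T[:3,:3]@np.array([p[0],p[1],1.])
def at(s,uv,z):
    o,d=ray(s,uv); return (o+d*(z-o[2])/d[2])
def proj(s,P):
    T=s["cam_to_world"]; R=T[:3,:3].T
    P=np.atleast_2d(np.asarray(P,float))
    return cv2.projectPoints(P,cv2.Rodrigues(R)[0],-R@T[:3,3],s["K"],dist(s))[0][:,0]
def tri(s1,a,s2,b):
    o1,d1=ray(s1,a);o2,d2=ray(s2,b)
    x=np.linalg.lstsq(np.c_[d1,-d2],o2-o1,rcond=None)[0]
    p,q=o1+d1*x[0],o2+d2*x[1]; return (p+q)/2,np.linalg.norm(p-q)
def crop(s,name,u0,v0,w,h,k,pts=[]):
    im=cv2.resize(s["color"][v0:v0+h,u0:u0+w],None,fx=k,fy=k,interpolation=cv2.INTER_CUBIC)
    # grid ticks
    for u in range(-(-u0//10)*10,u0+w,10):
        x=int((u-u0+.5)*k); cv2.line(im,(x,0),(x,6),(255,255,255),1); cv2.putText(im,str(u),(x-8,16),0,.33,(255,255,255),1)
    for v in range(-(-v0//10)*10,v0+h,10):
        y=int((v-v0+.5)*k); cv2.line(im,(0,y),(6,y),(255,255,255),1); cv2.putText(im,str(v),(8,y+4),0,.33,(255,255,255),1)
    for p in pts:
        cv2.circle(im,(int((p[0]-u0+.5)*k),int((p[1]-v0+.5)*k)),2,(255,0,255),-1)
    cv2.imwrite("pics/"+name,im)
E
python3 - <<'E'
from h import *
t=viewer.snapshot("top");s=viewer.snapshot("side")
crop(t,"c_tray_t.png",185,150,60,80,7)
crop(t,"c_press_t.png",300,140,95,105,5.5)
crop(s,"c_tray_s.png",215,150,80,65,9)
crop(s,"c_press_s.png",285,155,120,145,4)
E
```

```text
(no output)
```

View pics/c_tray_t.png

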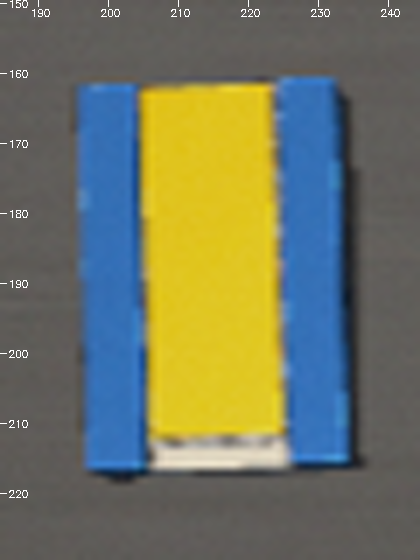

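View pics/c_press_t.png

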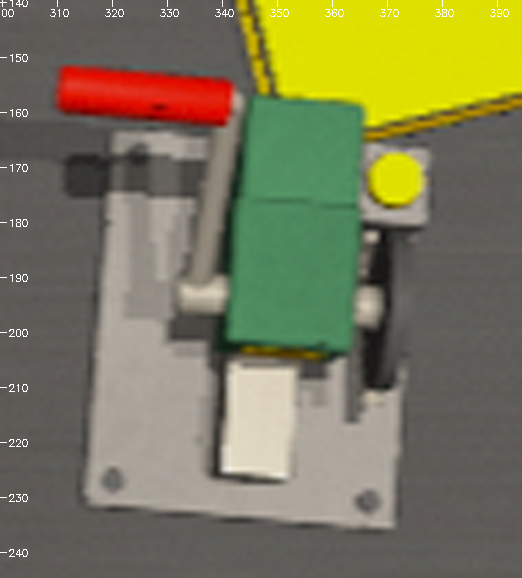

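View pics/c_tray_s.png

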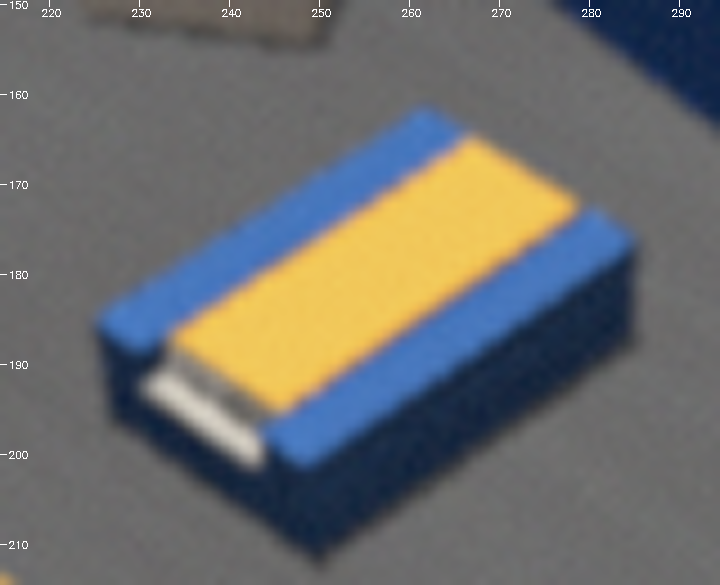

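View pics/c_press_s.png

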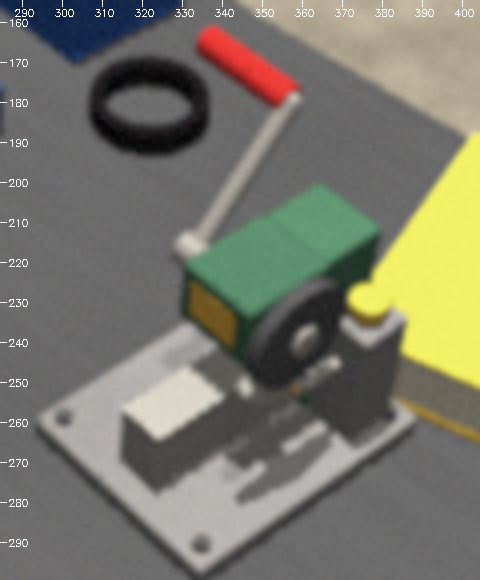

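```bash
cat > fit.py <<'E'
from h import *
from scipy.optimize import least_squares
t=viewer.snapshot("top");s=viewer.snapshot("side")
def W(p,L):
    c,sn=np.cos(p[2]),np.sin(p[2]); L=np.array(L,float)
    return np.c_[p[0]+c*L[:,0]-sn*L[:,1],p[1]+sn*L[:,0]+c*L[:,1],L[:,2]]
def fit(obs,p0,model):
    def r(p):
        e=[]
        for cam,names,px in obs: e.append(proj(cam,W(p,[model(n,p) for n in names]))-np.array(px))
        return np.concatenate(e).ravel()
    q=least_squares(r,p0,loss="soft_l1"); return q.x,r(q.x).reshape(-1,2)
def rect(a,b,z): 
    d={'FL':(-a,b,z),'FR':(-a,-b,z),'RL':(a,b,z),'RR':(a,-b,z)}
    return lambda n,p:d[n]
N=['FL','FR','RL','RR']
tt=[(196.6,216.5),(234.5,215.8),(195.5,161.8),(233.1,160.4)]
ts=[(225.3,185.5),(248.4,201.6),(261.7,161.3),(285.3,176.2)]
x,r=fit([(t,N,tt),(s,N,ts)],[.5,.2,0],rect(.0825,.055,.0475)); print("tray",x.round(4));print(r.round(1).tolist())
bt=[(205.6,212.1),(225.2,211.4),(204.2,162.1),(223.6,161.6)]
bs=[(233.2,186.6),(245.6,195.6),(267.2,164.5),(279.2,172.3)]
x,r=fit([(t,N,bt),(s,N,bs)],[.5,.2,0],rect(.075,.028,.048)); print("blank",x.round(4));print(r.round(1).tolist())
def pm(n,p):
    bx,by,g=p[3:6]
    return {'FL':(bx-.105,by+.085,.018),'FR':(bx-.105,by-.085,.018),'RL':(bx+.105,by+.085,.018),'RR':(bx+.105,by-.085,.018),
     'bl':(-.085,.018,.075),'br':(-.085,-.018,.075),'gl':(.0791,g+.041,.2352),'gr':(.0791,g-.041,.2352),'bu':(.068,-.052,.136)}[n]
ot=(t,['FL','FR','RL','bl','br','gl','gr','bu'],[(315.1,231),(371.3,235.5),(320,163.3),(339.5,225.3),(351.7,226.8),(310.8,155.3),(341.7,158.2),(371.7,172)])
os_=(s,['FL','FR','RR','bl','br','gl','gr','bu'],[(293.75,259.5),(335.8,299),(388.2,259.5),(314.75,257.75),(324.5,264.5),(335.75,163.75),(357.25,177.75),(377,229)])
x,r=fit([ot,os_],[.5,-.2,0,0,0,.07],pm); print("press",x.round(4));print(r.round(1).tolist())
print("tum",at(t,(124,203),.178),at(s,(196,128),.178))
E
python3 fit.py
```

```text
tray [0.598  0.1982 0.0296]
[[0.2, 0.3], [-0.5, -0.4], [0.1, -0.1], [-0.7, -0.0], [-0.5, -0.0], [0.1, 0.3], [0.3, 0.6], [0.5, 0.4]]
blank [0.6036 0.199  0.0326]
[[0.1, -0.0], [-0.6, -0.1], [0.1, -0.1], [-0.5, -0.4], [0.3, 0.6], [-0.0, -0.1], [-0.1, 0.9], [-0.0, 0.6]]
press [ 5.672e-01 -1.924e-01 -8.970e-02 -2.000e-04 -1.700e-03  8.640e-02]
[[-0.1, 0.4], [0.2, 0.6], [0.3, -0.7], [-0.0, 0.1], [0.2, -0.4], [-1.0, 0.3], [-0.4, 0.0], [-0.5, -0.3], [-0.4, 0.2], [-0.5, -0.5], [1.8, -0.3], [0.4, -1.0], [-0.1, 0.3], [0.1, 1.2], [0.3, 2.5], [0.2, 0.2]]
tum [0.5426753  0.42570951 0.178     ] [0.53846023 0.40767379 0.178     ]
```

```bash
cat > st.py <<'E'
from h import *
from scipy.spatial.transform import Rotation as R
s=manip.state()
M=R.from_rotvec(s["eef_rot"]).as_matrix()
y=M[:,1]
print("t",round(s["clock"],2),"pos",s["eef_pos"].round(4),"x-axis",M[:,0].round(3),"yawY(mod pi)",round(float((np.arctan2(y[1],y[0])-np.pi/2+np.pi/2)%np.pi-np.pi/2),4),"F",s["contact_force"].round(2),"w",round(s["width"],4),"q",s["joint_pos"].round(3))
E
python3 st.py
```

```text
t 0.3 pos [0.2333 0.5254 0.2024] x-axis [-0. -0. -1.] yawY(mod pi) -0.4179 F [0.68 0.2  0.16] w 0.0914 q [ 1.133  0.32   1.565  0.     1.257 -0.02 ]
```

Call:
arm_command --motion '[[[0.0, 0.0, 0.035], 0.0, 0], [[0.0, -0.035, 0.055], 0.06, 0], [[0.03, -0.06, 0.06], 0.12, 0], [[0.06, -0.085, 0.06], 0.18, 0], [[0.09, -0.11, 0.06], 0.24, 0], [[0.12, -0.135, 0.06], 0.3, 0], [[0.15, -0.16, 0.06], 0.36, 0], [[0.18, -0.185, 0.06], 0.42, 0], [[0.21, -0.21, 0.06], 0.449, 0], [[0.24, -0.235, 0.06], 0.449, 0], [[0.27, -0.26, 0.06], 0.449, 0], [[0.3, -0.285, 0.06], 0.449, 0]]'

```text
clock: 1.3
eef_pos: [0.5345, 0.239, 0.2627]
eef_rot: [-0.024, 1.571, 0.025]
contact_force: [0.6, 0.4, 0.1]
width: 0.014
```

Call:
arm_command --motion '[[[0.03, -0.02, 0.0], 0.0, 0], [[0.062, -0.041, -0.02], 0.0, 0], [[0.065, -0.041, -0.06], 0.0, 0], [[0.065, -0.041, -0.1], 0.0, 0], [[0.065, -0.041, -0.14], 0.0, 0], [[0.065, -0.041, -0.165], 0.0, 0], [[0.065, -0.041, -0.17], 0.0, 0], [[0.065, -0.041, -0.17], 0.0, 0]]'

```text
clock: 1.97
eef_pos: [0.5972, 0.1992, 0.0909]
eef_rot: [-0.025, 1.575, 0.024]
contact_force: [1.3, -0.6, 1.7]
width: 0.0004
```

```bash
python3 st.py
python3 - <<'E'
from h import *
t=viewer.snapshot("top");s=viewer.snapshot("side")
crop(t,"a1t.png",150,130,110,100,5.5)
crop(s,"a1s.png",195,100,110,115,5)
E
```

```text
t 1.97 pos [0.5972 0.1992 0.0909] x-axis [-0.004 -0.001 -1.   ] yawY(mod pi) 0.0311 F [ 1.33 -0.64  1.68] w 0.0004 q [ 0.304  0.49   1.588  0.     1.068 -1.298]
```

View pics/a1s.png

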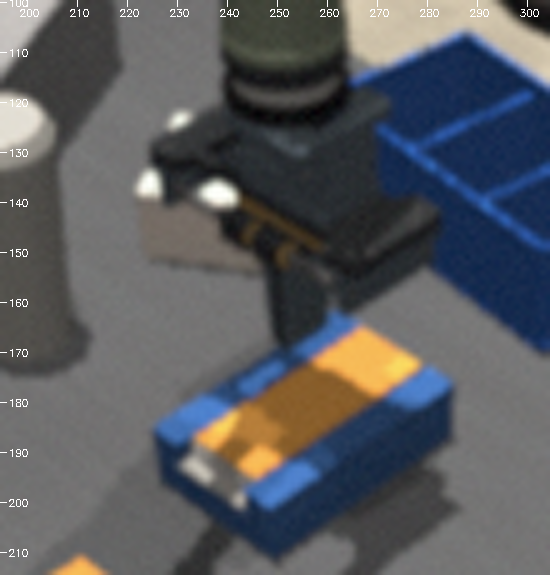

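View pics/a1t.png

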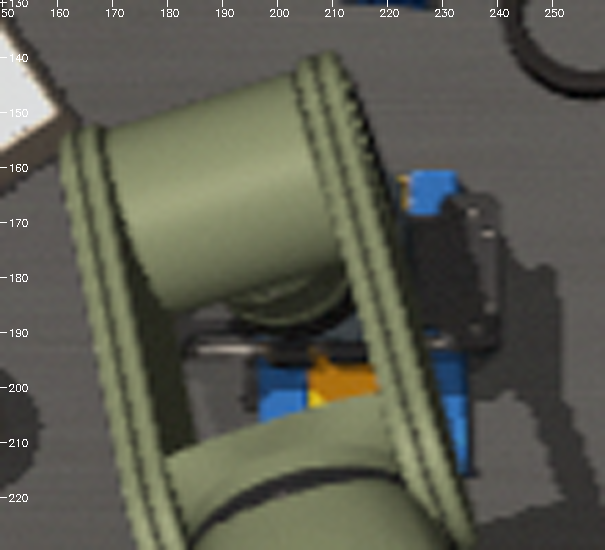

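Call:
arm_command --motion '[[[0.0, 0.0, -0.008], 0.0, 0], [[0.0, 0.0, -0.014], 0.0, 0], [[0.0, 0.0, -0.014], 0.0, 0], [[0.0, 0.0, -0.014], 0.0, 0]]'

```text
clock: 2.4
eef_pos: [0.5983, 0.1996, 0.0789]
eef_rot: [-0.024, 1.57, 0.025]
contact_force: [-0.3, 0.2, -0.7]
width: 0.0003
```

Call:
arm_command --motion '[[[0.0, 0.0, -0.002], 0.0, 0], [[0.0, 0.0, -0.003], 0.0, 0], [[0.0, 0.0, -0.003], 0.0, 0]]'

```text
clock: 2.65
eef_pos: [0.5982, 0.1995, 0.0756]
eef_rot: [-0.024, 1.571, 0.025]
contact_force: [-1.1, 0.3, -0.7]
width: 0.0002
```

Call:
arm_command --motion '[[[0.0, 0.0, -0.001], 0.0, 0], [[0.0, 0.0, -0.002], 0.0, 0], [[0.0, 0.0, -0.002], 0.0, 0]]'

```text
clock: 2.9
eef_pos: [0.5982, 0.1995, 0.0734]
eef_rot: [-0.025, 1.571, 0.024]
contact_force: [-0.3, 0.4, -0.6]
width: 0.0003
```

Call:
arm_command --motion '[[[0.0, 0.0, -0.001], 0.0, 0], [[0.0, 0.0, -0.001], 0.0, 0], [[0.0, 0.0, -0.001], 0.0, 0]]'

```text
clock: 3.15
eef_pos: [0.5983, 0.1995, 0.0726]
eef_rot: [-0.024, 1.571, 0.025]
contact_force: [-0.0, -0.1, 0.1]
width: 0.0001
```

Call:
arm_command --motion '[[[0.0, 0.0, -0.001], 0.0, 0], [[0.0, 0.0, -0.001], 0.0, 0], [[0.0, 0.0, -0.001], 0.0, 0]]'

```text
clock: 3.4
eef_pos: [0.5983, 0.1995, 0.0716]
eef_rot: [-0.024, 1.571, 0.025]
contact_force: [0.5, -0.6, -0.5]
width: 0.0008
```

Call:
arm_command --motion '[[[0.0, 0.0, -0.001], 0.0, 0], [[0.0, 0.0, -0.001], 0.0, 0], [[0.0, 0.0, -0.001], 0.0, 0]]'

```text
clock: 3.65
eef_pos: [0.5983, 0.1995, 0.0706]
eef_rot: [-0.024, 1.571, 0.025]
contact_force: [-0.2, 0.1, -0.0]
width: 0.0004
```

```bash
python3 st.py
python3 - <<'E'
from h import *
s=viewer.snapshot("side")
print(proj(s,[[.5983,.1995,.0456],[.6036,.199,.048]]))
crop(s,"a2s.png",215,130,80,80,7.5)
E
```

```text
t 3.65 pos [0.5983 0.1995 0.0706] x-axis [-0.  0. -1.] yawY(mod pi) 0.0312 F [-0.24  0.11 -0.01] w 0.0004 q [ 0.304  0.509  1.612  0.     1.021 -1.298]
[[255.36555807 181.19634161]
 [256.66470574 179.9422712 ]]
```

View pics/a2s.png

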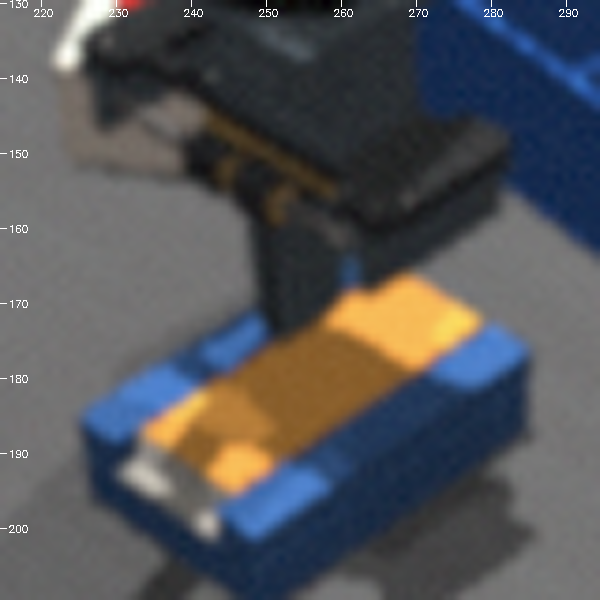

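Run:
```python
from h import *
s=viewer.snapshot("side")
for z in (.0456,.06,.07,.08):
  P=[(.5983+a,.1995+b,z) for a in(-.016,.016) for b in(-.0135,.0135)]
  print(z,proj(s,P).round(1).tolist())
crop(s,"a3s.png",235,145,40,40,14)
```

```text
0.0456 [[254.5, 185.5], [248.8, 181.5], [261.9, 180.9], [256.2, 177.0]]
0.06 [[254.3, 182.1], [248.6, 178.1], [261.7, 177.4], [256.1, 173.6]]
0.07 [[254.1, 179.7], [248.4, 175.7], [261.6, 175.0], [255.9, 171.2]]
0.08 [[254.0, 177.2], [248.3, 173.3], [261.5, 172.6], [255.8, 168.7]]
```

View pics/a3s.png

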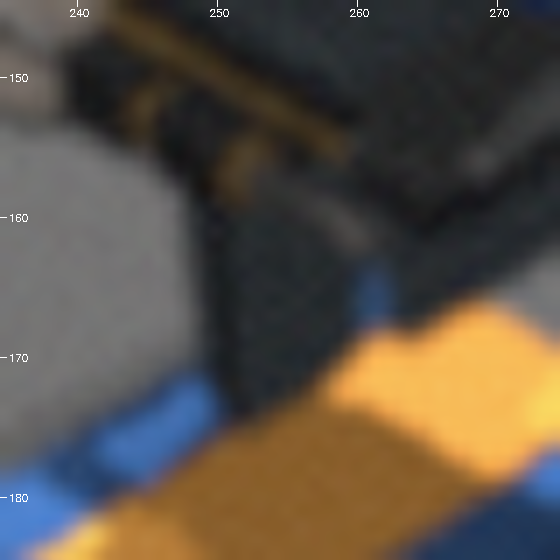

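Call:
arm_command --motion '[[[0.0, 0.0, -0.001], 0.0, 0], [[0.0, 0.0, -0.002], 0.0, 0], [[0.0, 0.0, -0.002], 0.0, 0]]'

```text
clock: 4.0
eef_pos: [0.5981, 0.1995, 0.0684]
eef_rot: [-0.025, 1.571, 0.024]
contact_force: [-1.0, 0.6, -0.3]
width: 0.0002
```

Call:
arm_command --motion '[[[0.0, 0.0, -0.001], 0.0, 0], [[0.0, 0.0, -0.002], 0.0, 0], [[0.0, 0.0, -0.002], 0.0, 0]]'

```text
clock: 4.25
eef_pos: [0.5982, 0.1995, 0.0664]
eef_rot: [-0.025, 1.571, 0.024]
contact_force: [0.7, -0.9, 0.0]
width: 0.0003
```

Call:
arm_command --motion '[[[0.0, 0.0, -0.001], 0.0, 0], [[0.0, 0.0, -0.002], 0.0, 0], [[0.0, 0.0, -0.002], 0.0, 0]]'

```text
clock: 4.5
eef_pos: [0.5982, 0.1995, 0.0644]
eef_rot: [-0.025, 1.571, 0.025]
contact_force: [-0.0, 0.3, 0.1]
width: 0.0004
```

```bash
python3 - <<'E'
from h import *
s=viewer.snapshot("side")
crop(s,"a4s.png",215,130,80,80,7.5)
E
python3 st.py
```

```text
t 4.55 pos [0.5982 0.1995 0.0645] x-axis [-0.  0. -1.] yawY(mod pi) 0.0312 F [ 0.93  0.34 -0.79] w 0.0003 q [ 0.304  0.515  1.619  0.     1.008 -1.298]
```

View pics/a4s.png

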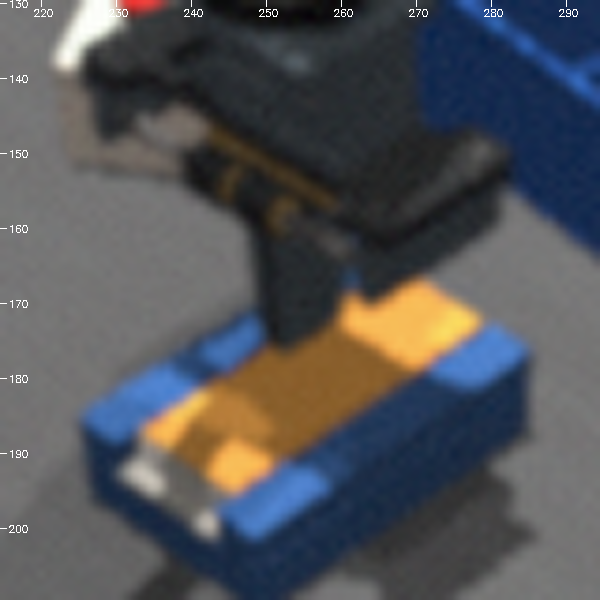

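Run:
```python
from h import *
s=viewer.snapshot("side")
for z in (.1185,.14,.15,.16,.18): print(z,proj(s,[[.5602,.1105,z],[.6362,.1105,z],[.5602,.2885,z]]).round(1).tolist())
for z in (.048,.06,.07,.08): print(z,at(s,(252.5,176),z).round(4))
crop(s,"a5s.png",195,70,110,110,5.4)
```

```text
0.1185 [[264.8, 182.5], [283.1, 171.0], [226.6, 156.2]]
0.14 [[264.6, 176.9], [283.1, 165.5], [226.1, 150.8]]
0.15 [[264.5, 174.3], [283.1, 162.9], [225.8, 148.2]]
0.16 [[264.4, 171.7], [283.1, 160.2], [225.5, 145.6]]
0.18 [[264.2, 166.4], [283.1, 154.9], [225.0, 140.4]]
0.048 [0.6071 0.223  0.048 ]
0.06 [0.5981 0.212  0.06  ]
0.07 [0.5905 0.2029 0.07  ]
0.08 [0.583  0.1937 0.08  ]
```

View pics/a5s.png

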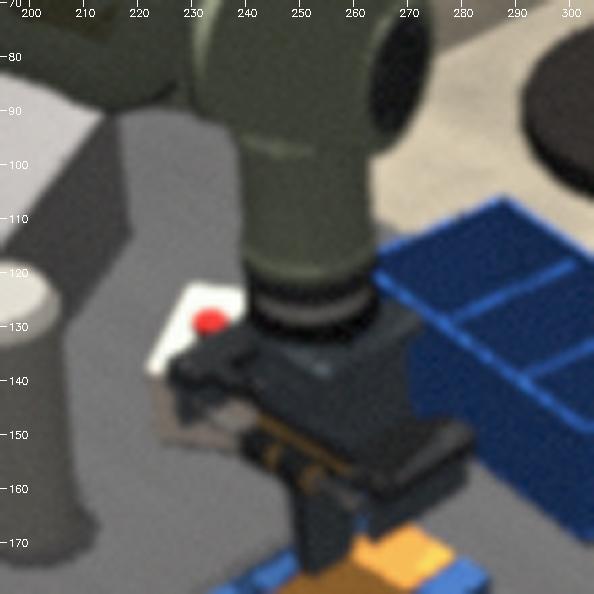

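Run:
```python
from h import *
t=viewer.snapshot("top");s=viewer.snapshot("side")
bt=[(205.6,212.1),(225.2,211.4),(204.2,162.1),(223.6,161.6)]
bs=[(233.2,186.6),(245.6,195.6),(267.2,164.5),(279.2,172.3)]
for a,b in zip(bt,bs): print([np.round(q,4) for q in tri(t,a,s,b)])
print(proj(t,[0,0,0]),proj(s,[0,0,0]))
cv2.imwrite("pics/a6t.png",t["color"]);cv2.imwrite("pics/a6s.png",s["color"])
```

```text
[array([0.5272, 0.2245, 0.0509]), np.float64(0.0004)]
[array([0.5289, 0.167 , 0.0488]), np.float64(0.0007)]
[array([0.6769, 0.2287, 0.0527]), np.float64(0.0013)]
[array([0.6775, 0.1714, 0.0529]), np.float64(0.0001)]
[[282.81654233 390.86892228]] [[130.79484056 343.96231847]]
```

View pics/a6t.png

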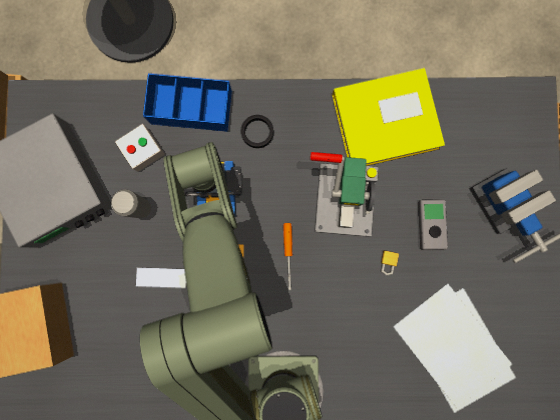

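View pics/a6s.png

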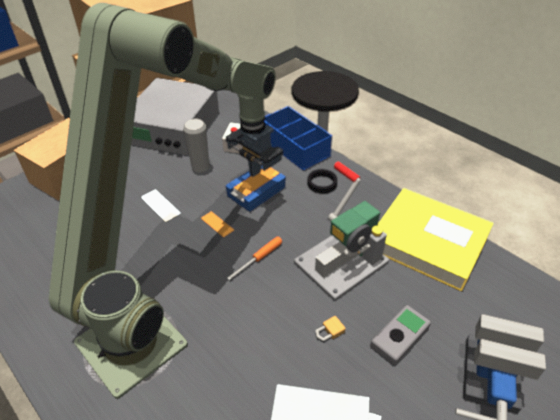

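Call:
arm_command --motion '[[[0.0, 0.0, -0.004], 0.0, 0], [[0.0, 0.0, -0.008], 0.0, 0], [[0.0, 0.0, -0.012], 0.0, 0], [[0.0, 0.0, -0.012], 0.0, 0]]'

```text
clock: 5.03
eef_pos: [0.5975, 0.1993, 0.0514]
eef_rot: [-0.025, 1.573, 0.024]
contact_force: [-0.6, -0.0, -0.6]
width: 0.0003
```

```bash
python3 - <<'E'
from h import *
s=viewer.snapshot("side")
crop(s,"a7s.png",215,130,80,80,7.5)
E
python3 st.py
```

```text
t 5.08 pos [0.5978 0.1994 0.0519] x-axis [-0.002 -0.    -1.   ] yawY(mod pi) 0.0312 F [ 1.04 -0.98 -0.2 ] w 0.0005 q [ 0.304  0.528  1.633  0.     0.983 -1.298]
```

View pics/a7s.png

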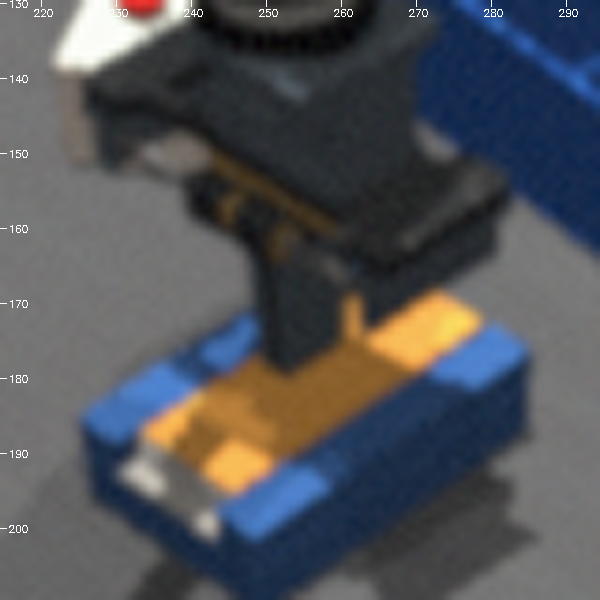

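Call:
arm_command --motion '[[[0.0, 0.0, -0.004], 0.0, 0], [[0.0, 0.0, -0.008], 0.0, 0], [[0.0, 0.0, -0.008], 0.0, 0], [[0.0, 0.0, -0.008], 0.0, 0]]'

```text
clock: 5.42
eef_pos: [0.5981, 0.1995, 0.0443]
eef_rot: [-0.025, 1.571, 0.024]
contact_force: [0.4, 0.8, -0.1]
width: 0.0006
```

Call:
arm_command --motion '[[[0.0, 0.0, -0.001], 0.0, 0], [[0.0, 0.0, -0.002], 0.0, 0], [[0.0, 0.0, -0.002], 0.0, 0]]'

```text
clock: 5.67
eef_pos: [0.5983, 0.1995, 0.0426]
eef_rot: [-0.024, 1.571, 0.025]
contact_force: [-0.2, -0.6, 0.3]
width: 0.0004
```

Call:
arm_command --motion '[[[0.0, 0.0, -0.001], 0.0, 0], [[0.0, 0.0, -0.002], 0.0, 0], [[0.0, 0.0, -0.002], 0.0, 0]]'

```text
clock: 5.92
eef_pos: [0.5982, 0.1995, 0.0405]
eef_rot: [-0.024, 1.571, 0.024]
contact_force: [0.1, -0.2, -0.1]
width: 0.0007
```

Call:
arm_command --motion '[[[0.0, 0.0, -0.001], 0.0, 0], [[0.0, 0.0, -0.002], 0.0, 0], [[0.0, 0.0, -0.002], 0.0, 0]]'

```text
clock: 6.17
eef_pos: [0.5981, 0.1995, 0.0384]
eef_rot: [-0.025, 1.571, 0.025]
contact_force: [0.4, 0.7, -0.3]
width: 0.0004
```

Call:
arm_command --motion '[[[0.0, 0.0, -0.001], 0.0, 0], [[0.0, 0.0, -0.002], 0.0, 0], [[0.0, 0.0, -0.002], 0.0, 0]]'

```text
clock: 6.42
eef_pos: [0.5985, 0.1996, 0.037]
eef_rot: [-0.024, 1.57, 0.025]
contact_force: [-0.1, -0.4, 2.7]
width: 0.0004
```

```bash
python3 - <<'E'
from h import *
s=viewer.snapshot("side")
crop(s,"a8s.png",235,145,50,50,12)
E
python3 st.py
```

```text
t 6.47 pos [0.5985 0.1996 0.037 ] x-axis [ 0.001  0.    -1.   ] yawY(mod pi) 0.0313 F [-0.07 -0.29  2.54] w 0.0006 q [ 0.304  0.543  1.648  0.     0.95  -1.298]
```

View pics/a8s.png

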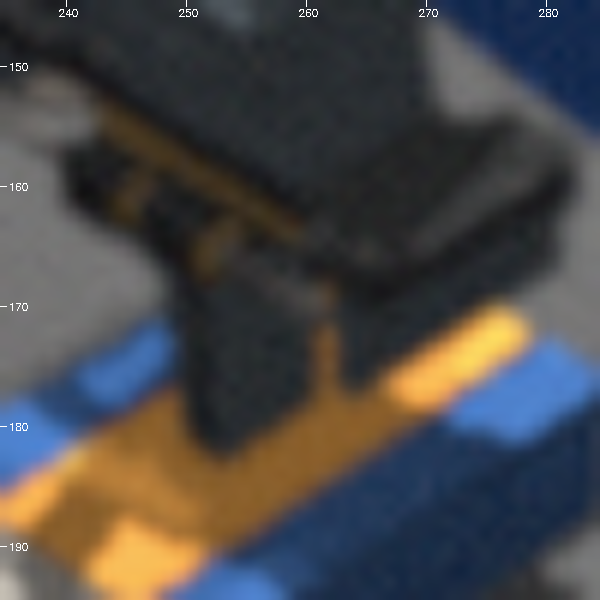

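Run:
```python
from h import *
s=viewer.snapshot("side")
for p in [(252.9,182.8),(250,180),(260.5,177.3),(260.3,178)]: print(p,at(s,p,.048).round(4))
print(proj(s,[(.5985+a,.1996+b,.048) for a in(-.016,.016) for b in(-.0135,.0135)]).round(1))
```

```text
(252.9, 182.8) [0.5857 0.1971 0.048 ]
(250, 180) [0.5882 0.2138 0.048 ]
(260.5, 177.3) [0.6212 0.2    0.048 ]
(260.3, 178) [0.6184 0.1979 0.048 ]
[[254.5 184.9]
 [248.8 180.9]
 [261.9 180.3]
 [256.2 176.4]]
```

Call:
arm_command --motion '[[[0.0, 0.0, -0.0005], 0.0, 0], [[-0.003, -0.0001, -0.0007], 0.0, 0], [[-0.01, -0.0003, -0.0007], 0.0, 0], [[-0.018, -0.0006, -0.0007], 0.0, 0], [[-0.026, -0.0008, -0.0007], 0.0, 0], [[-0.034, -0.001, -0.0007], 0.0, 0], [[-0.042, -0.0013, -0.0007], 0.0, 0], [[-0.049, -0.0015, -0.0007], 0.0, 0], [[-0.052, -0.0016, -0.0007], 0.0, 0], [[-0.052, -0.0016, -0.0007], 0.0, 0]]'

```text
clock: 7.35
eef_pos: [0.5461, 0.1982, 0.037]
eef_rot: [-0.024, 1.569, 0.025]
contact_force: [-1.7, 0.4, 7.2]
width: 0.0007
```

```bash
python3 - <<'E'
from h import *
s=viewer.snapshot("side")
crop(s,"a9s.png",205,145,80,70,9)
E
python3 st.py
```

```text
t 7.4 pos [0.5461 0.1982 0.037 ] x-axis [ 0.001  0.001 -1.   ] yawY(mod pi) 0.0313 F [-1.41  0.05  7.7 ] w 0.0002 q [ 3.280e-01  4.780e-01  1.773e+00  1.000e-03  8.900e-01 -1.274e+00]
```

View pics/a9s.png

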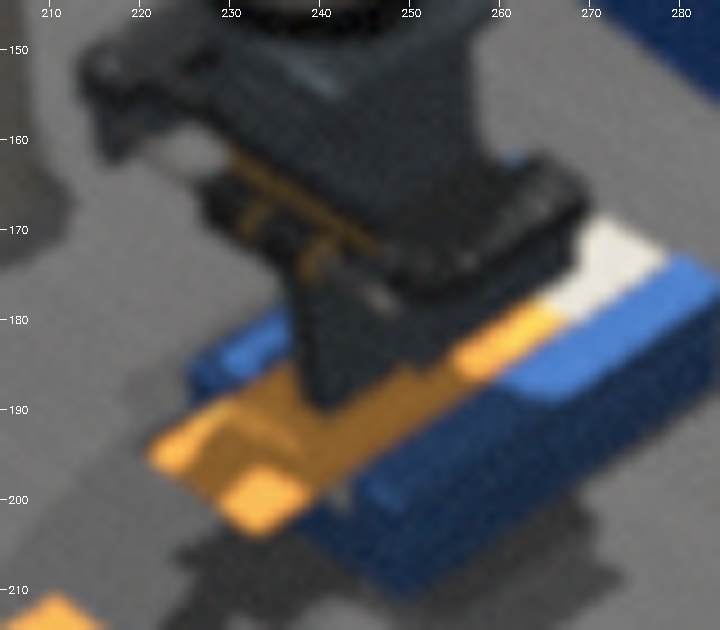

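Call:
arm_command --motion '[[[0.0, 0.0, 0.03], 0.0, 0], [[0.0, 0.0, 0.06], 0.0, 30], [[-0.03, -0.001, 0.07], 0.0, 100], [[-0.06, -0.002, 0.07], 0.0, 100], [[-0.09, -0.003, 0.07], 0.0, 100], [[-0.12, -0.004, 0.07], 0.0, 100], [[-0.13, -0.004, 0.07], 0.0, 100], [[-0.13, -0.004, 0.07], 0.0, 100]]'

```text
clock: 8.07
eef_pos: [0.4135, 0.1935, 0.1057]
eef_rot: [-0.026, 1.573, 0.025]
contact_force: [-0.3, 0.6, -0.1]
width: 0.0443
```

```bash
python3 - <<'E'
from h import *
t=viewer.snapshot("top");s=viewer.snapshot("side")
crop(s,"b1s.png",195,130,100,85,7.5)
crop(t,"b1t.png",170,150,100,90,6)
E
python3 st.py
```

```text
t 8.17 pos [0.4174 0.1943 0.1062] x-axis [ 0.002  0.001 -1.   ] yawY(mod pi) 0.0317 F [ 0.32 -0.41  0.38] w 0.0523 q [ 0.411  0.23   1.962 -0.     0.947 -1.191]
```

View pics/b1s.png

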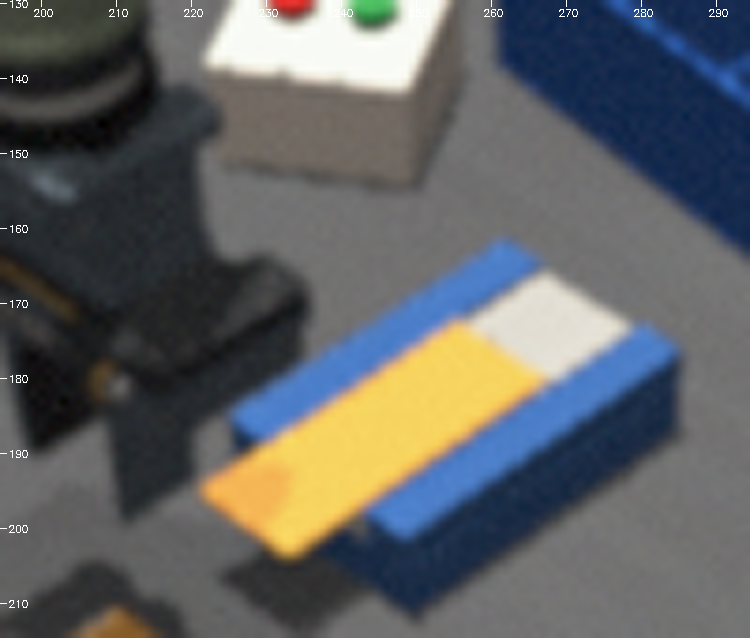

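View pics/b1t.png

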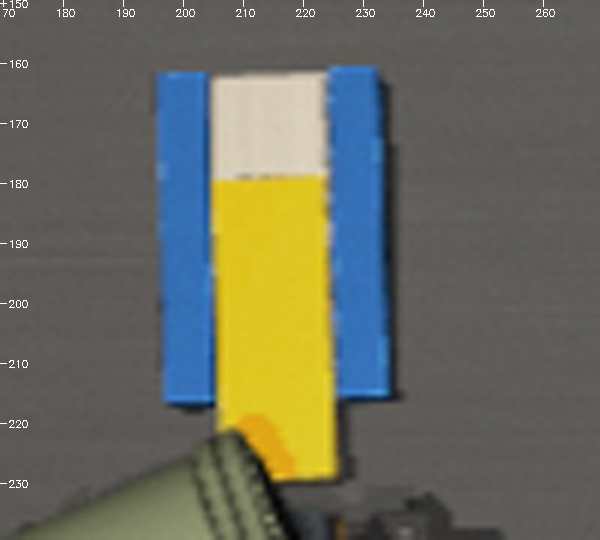

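```bash
cat > fitb.py <<'E'
from h import *
from scipy.optimize import least_squares
def W(p,L):
    c,sn=np.cos(p[2]),np.sin(p[2]); L=np.array(L,float)
    return np.c_[p[0]+c*L[:,0]-sn*L[:,1],p[1]+sn*L[:,0]+c*L[:,1],L[:,2]]
def fitblank(obs,p0,z):
    d={'FL':(-.075,.028,z),'FR':(-.075,-.028,z),'RL':(.075,.028,z),'RR':(.075,-.028,z)}
    def r(p): return np.concatenate([proj(c,W(p,[d[n] for n in N]))-np.array(px) for c,N,px in obs]).ravel()
    q=least_squares(r,p0,loss="soft_l1"); return q.x,r(q.x).reshape(-1,2)
E
python3 - <<'E'
from fitb import *
t=viewer.snapshot("top");s=viewer.snapshot("side")
x,r=fitblank([(t,['RL','RR','FR'],[(204.8,179.5),(224,178.8),(225.7,229.3)]),(s,['FL','FR','RL','RR'],[(221.3,194.8),(233.2,203.9),(255.8,172.2),(267.2,180.2)])],[.55,.2,0],.048)
print(x.round(4),r.round(1).tolist())
E
python3 st.py
```

```text
[0.5512 0.197  0.0366] [[0.0, -0.1], [-0.4, -0.2], [-0.3, -0.3], [-0.3, 0.6], [-0.1, 0.0], [-0.1, 0.6], [0.6, 0.3]]
t 8.27 pos [0.4181 0.1944 0.1061] x-axis [ 0.002  0.001 -1.   ] yawY(mod pi) 0.0309 F [-0.49 -0.02 -0.2 ] w 0.0601 q [ 0.41   0.232  1.96  -0.     0.948 -1.191]
```

Call:
arm_command --motion '[[[0.0, 0.0, -0.03], 0.0, 100], [[0.0, 0.0, -0.06], 0.0, 100], [[0.0, 0.0, -0.08], 0.0, 100], [[0.0, 0.0, -0.089], 0.0, 100], [[0.02, 0.0005, -0.089], 0.0, 100], [[0.03, 0.001, -0.089], 0.0, 100], [[0.03, 0.001, -0.089], 0.0, 100], [[0.03, 0.001, -0.089], 0.0, 100]]'

```text
clock: 8.93
eef_pos: [0.4476, 0.1952, 0.0174]
eef_rot: [-0.023, 1.569, 0.024]
contact_force: [-0.1, -0.4, 0.1]
width: 0.091
```

```bash
python3 - <<'E'
from h import *
t=viewer.snapshot("top");s=viewer.snapshot("side")
crop(s,"b2s.png",175,140,100,85,7.5)
crop(t,"b2t.png",170,200,100,80,7)
E
python3 st.py
```

```text
t 9.03 pos [0.4461 0.1949 0.0173] x-axis [-0.  0. -1.] yawY(mod pi) 0.031 F [ 0.78  0.19 -0.46] w 0.0913 q [ 0.388  0.387  2.012  0.     0.743 -1.214]
```

View pics/b2s.png

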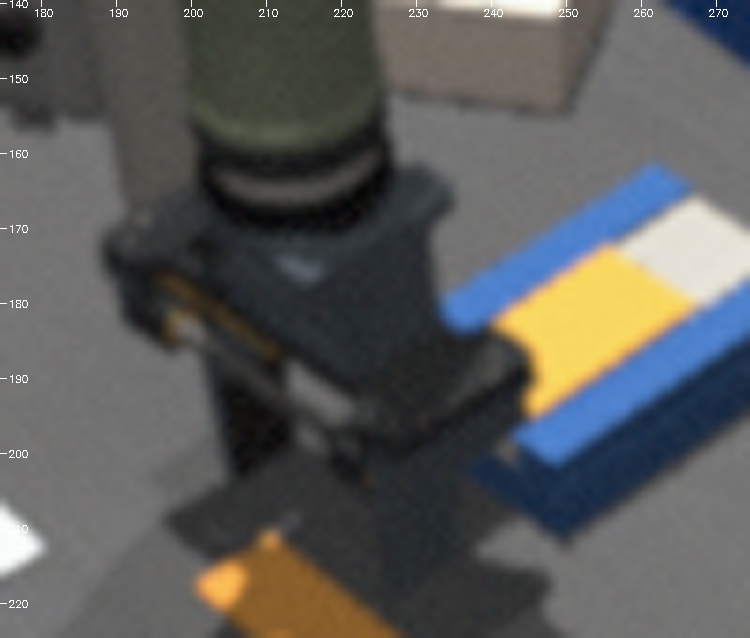

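View pics/b2t.png

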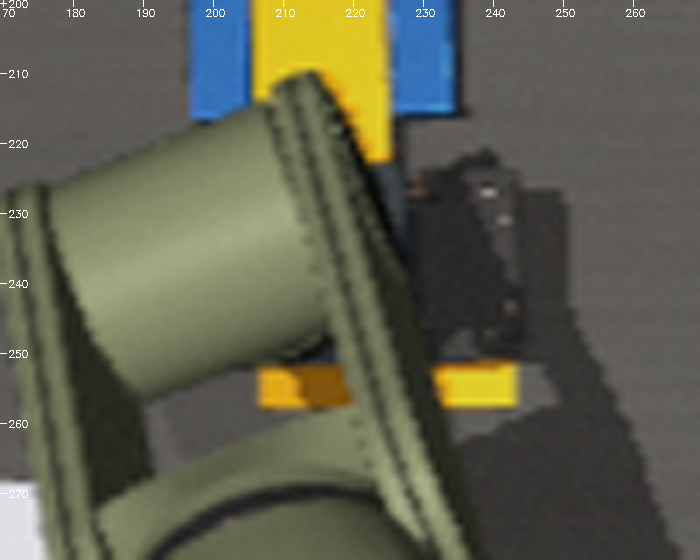

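Run:
```python
from h import *
t=viewer.snapshot("top");s=viewer.snapshot("side")
for z in(.107,.14,.17): print(z,at(t,(243.5,237),z).round(4),at(t,(242,222.5),z).round(4),at(t,(244,250.5),z).round(4))
```

```text
0.107 [0.4513 0.1088 0.107 ] [0.4924 0.113  0.107 ] [0.4133 0.1074 0.107 ]
0.14 [0.4502 0.1065 0.14  ] [0.4903 0.1107 0.14  ] [0.4131 0.1052 0.14  ]
0.17 [0.4492 0.1045 0.17  ] [0.4884 0.1085 0.17  ] [0.4129 0.1032 0.17  ]
```

Call:
arm_command --motion '[[[0.015, 0.0004, 0.0], 0.002, 100], [[0.03, 0.0008, 0.0], 0.003, 100], [[0.043, 0.001, 0.0], 0.003, 100], [[0.043, 0.001, 0.0], 0.003, 100], [[0.043, 0.001, 0.0], 0.003, 75]]'

```text
clock: 9.55
eef_pos: [0.4888, 0.1959, 0.0171]
eef_rot: [-0.027, 1.571, 0.027]
contact_force: [-0.2, -0.7, -0.8]
width: 0.0873
```

```bash
python3 - <<'E'
from h import *
t=viewer.snapshot("top");s=viewer.snapshot("side")
crop(s,"b3s.png",195,140,100,85,7.5)
E
python3 st.py
```

```text
t 9.65 pos [0.4879 0.1957 0.0169] x-axis [-0.002 -0.    -1.   ] yawY(mod pi) 0.0344 F [-0.1  -0.56 -0.86] w 0.0796 q [ 0.359  0.435  1.922  0.     0.786 -1.246]
```

View pics/b3s.png

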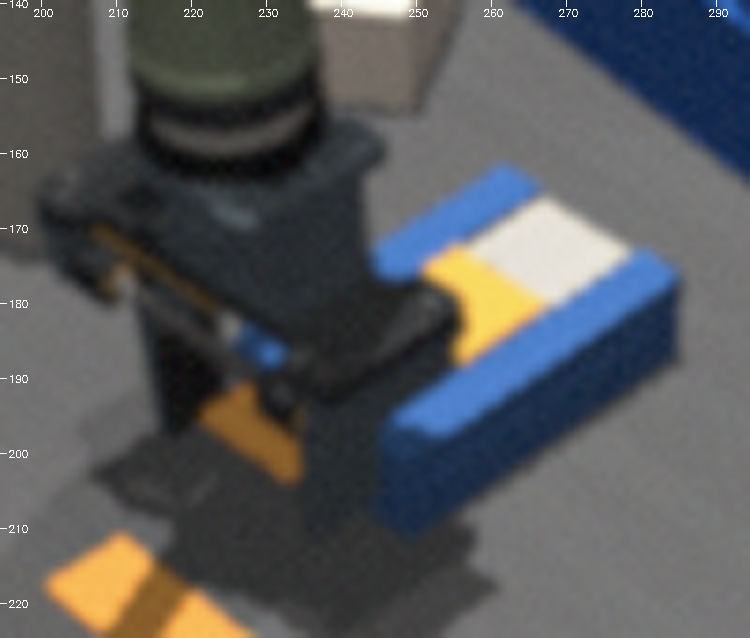

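Call:
arm_command --motion '[[[0.0, 0.0, 0.0], 0.0, 62], [[0.0, 0.0, 0.0], 0.0, 50], [[0.0, 0.0, 0.0], 0.0, 50], [[0.0, 0.0, 0.0], 0.0, 50], [[0.0, 0.0, 0.0], 0.0, 50], [[0.0, 0.0, 0.0], 0.0, 50]]'

```text
clock: 10.15
eef_pos: [0.4892, 0.196, 0.017]
eef_rot: [-0.027, 1.571, 0.027]
contact_force: [-0.3, -0.0, 0.8]
width: 0.0549
```

Call:
arm_command --motion '[[[0.0, 0.0, 0.002], 0.0, 40], [[0.0, 0.0, 0.01], 0.0, 40], [[0.0, 0.0, 0.03], 0.0, 40], [[0.0, 0.0, 0.06], 0.0, 40], [[0.0, 0.0, 0.09], 0.0, 40], [[0.0, 0.0, 0.12], 0.0, 40], [[0.0, 0.0, 0.12], 0.0, 40], [[0.0, 0.0, 0.12], 0.0, 40]]'

```text
clock: 10.82
eef_pos: [0.4904, 0.1963, 0.1392]
eef_rot: [-0.025, 1.566, 0.028]
contact_force: [0.2, -0.5, -0.8]
width: 0.0551
```

```bash
python3 - <<'E'
from h import *
t=viewer.snapshot("top");s=viewer.snapshot("side")
crop(s,"b4s.png",195,100,100,85,7.5)
crop(t,"b4t.png",170,130,110,110,5.4)
E
python3 st.py
```

```text
t 10.92 pos [0.4885 0.1956 0.1364] x-axis [-0.001 -0.    -1.   ] yawY(mod pi) 0.0342 F [ 0.11 -0.28 -0.36] w 0.0553 q [ 0.359  0.297  1.776  0.     1.07  -1.246]
```

View pics/b4s.png

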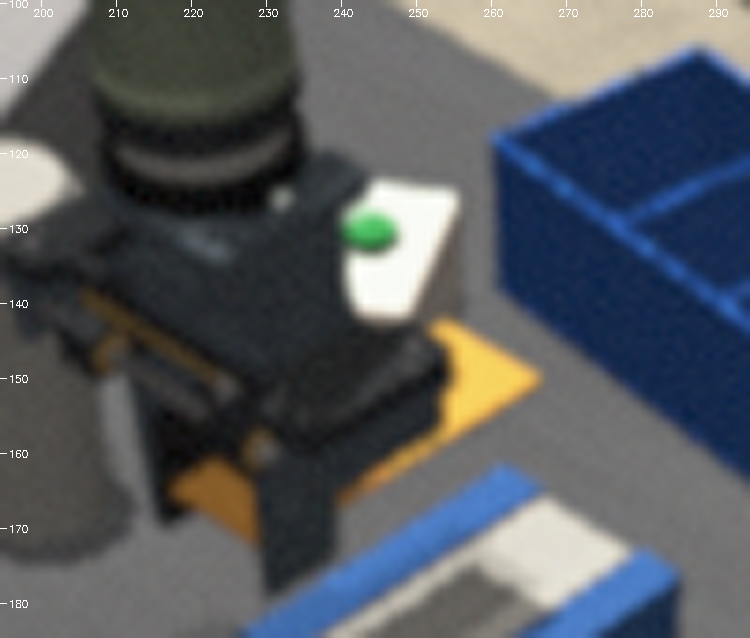

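View pics/b4t.png

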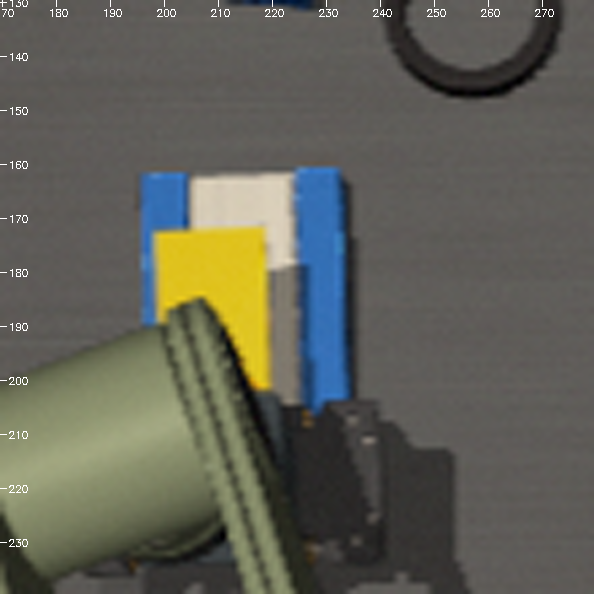

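Run:
```python
from h import *
t=viewer.snapshot("top");s=viewer.snapshot("side")
print(tri(t,(218.4,171.5),s,(266.6,149.9)),tri(t,(198.0,172.3),s,(254.2,142.2)), tri(t,(219.9,201),s,(240,166)))
print(at(s,(216,165.5),.1675),at(s,(228.5,172.5),.1675))
```

```text
(array([0.62805215, 0.17315769, 0.16920556]), np.float64(0.0007971836028110276)) (array([0.62644564, 0.22838562, 0.16995636]), np.float64(0.00015704954410720694)) (array([0.53918568, 0.17726662, 0.15629068]), np.float64(0.02391613555145067))
[0.47229351 0.22486614 0.1675    ] [0.47790683 0.17420298 0.1675    ]
```

Run:
```python
from h import *
t=viewer.snapshot("top");s=viewer.snapshot("side")
P=np.array([.5672,-.1924]);c,sn=np.cos(-.0897),np.sin(-.0897)
def pf(w): d=w[:2]-P; return np.round([c*d[0]+sn*d[1],-sn*d[0]+c*d[1],w[2]],4)
for y in (-.045,-.055,-.065):
  for x in(-.05,0,.05):
    for z in(.145,):
      w=[P[0]+c*x-sn*y,P[1]+sn*x+c*y,z]; print(x,y,z,proj(t,w).round(1),proj(s,w).round(1))
for z in (.1,.14,.18):
  print(z,[pf(at(t,p,z)) for p in [(369,210.5),(369,181),(371,212)]])
  print('  side bottom/top',[pf(at(s,p,z)) for p in [(351,251.5),(367,225),(347.5,240),(371.5,233)]])
crop(s,"p_s.png",310,190,90,80,8.5); crop(t,"p_t.png",330,150,60,90,6.5)
```

```text
-0.05 -0.045 0.145 [[366.4 213.2]] [[343.4 246.7]]
0 -0.045 0.145 [[367.6 195.3]] [[357.4 237.4]]
0.05 -0.045 0.145 [[368.9 177.4]] [[371.  228.5]]
-0.05 -0.055 0.145 [[370.  213.5]] [[346.2 249. ]]
0 -0.055 0.145 [[371.3 195.6]] [[360.2 239.7]]
0.05 -0.055 0.145 [[372.5 177.7]] [[373.8 230.7]]
-0.05 -0.065 0.145 [[373.7 213.8]] [[349.  251.3]]
0 -0.065 0.145 [[374.9 195.9]] [[363.1 241.9]]
0.05 -0.065 0.145 [[376.1 178. ]] [[376.6 232.8]]
0.1 [array([-0.0373, -0.0596,  0.1   ]), array([ 0.0473, -0.0539,  0.1   ]), array([-0.0411, -0.0656,  0.1   ])]
  side bottom/top [array([-0.0156, -0.0433,  0.1   ]), array([ 0.0869, -0.0025,  0.1   ]), array([ 0.006 , -0.0084,  0.1   ]), array([ 0.0744, -0.0313,  0.1   ])]
0.14 [array([-0.0414, -0.0525,  0.14  ]), array([ 0.0408, -0.0469,  0.14  ]), array([-0.0451, -0.0583,  0.14  ])]
  side bottom/top [array([-0.0431, -0.0657,  0.14  ]), array([ 0.0552, -0.0266,  0.14  ]), array([-0.0224, -0.0322,  0.14  ]), array([ 0.0432, -0.0542,  0.14  ])]
0.18 [array([-0.0455, -0.0454,  0.18  ]), array([ 0.0343, -0.04  ,  0.18  ]), array([-0.049, -0.051,  0.18 ])]
  side bottom/top [array([-0.0706, -0.0881,  0.18  ]), array([ 0.0235, -0.0506,  0.18  ]), array([-0.0508, -0.0561,  0.18  ]), array([ 0.012 , -0.0771,  0.18  ])]
```

View pics/p_s.png

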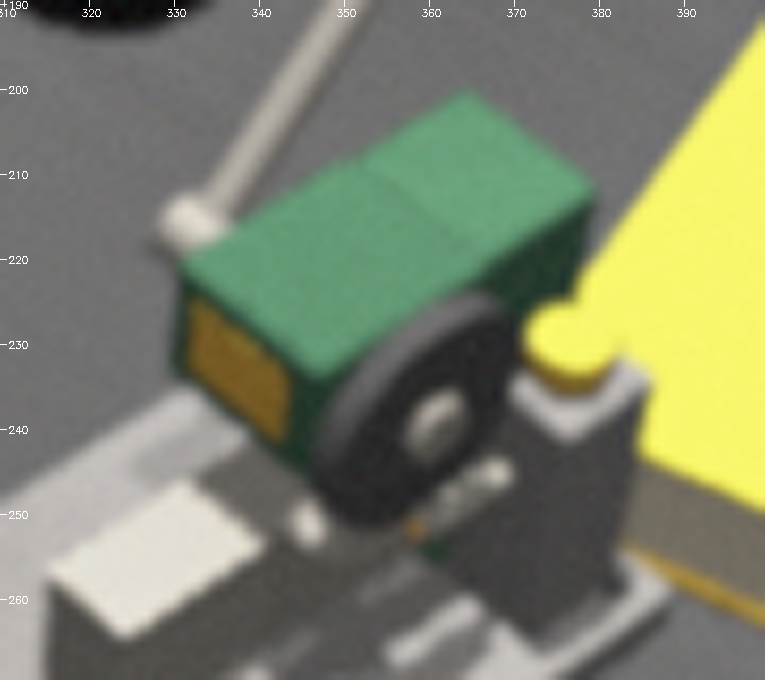

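View pics/p_t.png

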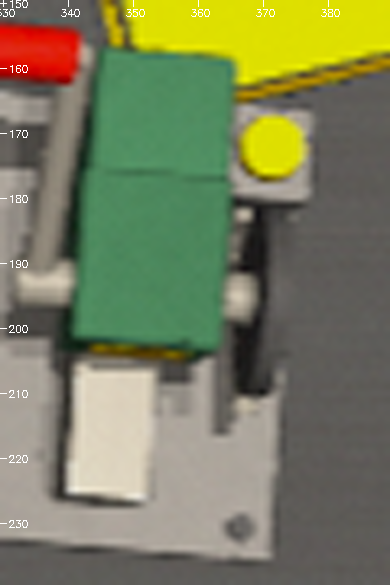

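Call:
arm_command --motion '[[[-0.01, -0.01, 0.0], 0.0, 40], [[-0.03, -0.035, 0.0], -0.01, 40], [[-0.05, -0.07, 0.0], -0.03, 40], [[-0.07, -0.105, 0.0], -0.05, 40], [[-0.09, -0.14, 0.0], -0.07, 40], [[-0.1, -0.175, 0.0], -0.09, 40], [[-0.11, -0.21, 0.0], -0.11, 40], [[-0.114, -0.245, 0.0], -0.124, 40], [[-0.114, -0.28, 0.0], -0.124, 40], [[-0.114, -0.31, 0.0], -0.124, 40], [[-0.114, -0.34, 0.0], -0.124, 40], [[-0.114, -0.36, 0.0], -0.124, 40]]'

```text
clock: 12.12
eef_pos: [0.3749, -0.1664, 0.1365]
eef_rot: [0.072, 1.57, -0.072]
contact_force: [0.7, 0.5, 1.1]
width: 0.055
```

Call:
arm_command --motion '[[[0.0, -0.008, 0.0], 0.0, 40], [[0.0, -0.011, 0.0], 0.0, 40], [[0.0, -0.011, -0.02], 0.0, 40], [[0.0, -0.011, -0.045], 0.0, 40], [[0.0, -0.011, -0.06], 0.0, 40], [[0.0, -0.011, -0.06], 0.0, 40], [[0.0, -0.011, -0.06], 0.0, 40]]'

```text
clock: 12.7
eef_pos: [0.3748, -0.1739, 0.0765]
eef_rot: [0.071, 1.572, -0.069]
contact_force: [0.5, 0.4, -1.5]
width: 0.0553
```

```bash
python3 - <<'E'
from h import *
t=viewer.snapshot("top");s=viewer.snapshot("side")
crop(s,"d1s.png",250,180,130,110,6)
crop(t,"d1t.png",290,170,100,100,6)
E
python3 st.py
```

```text
t 12.8 pos [ 0.3761 -0.1748  0.0778] x-axis [ 0.001 -0.    -1.   ] yawY(mod pi) -0.0888 F [0.41 0.12 0.27] w 0.0554 q [-0.463  0.202  2.094  0.     0.845 -1.945]
```

View pics/d1s.png

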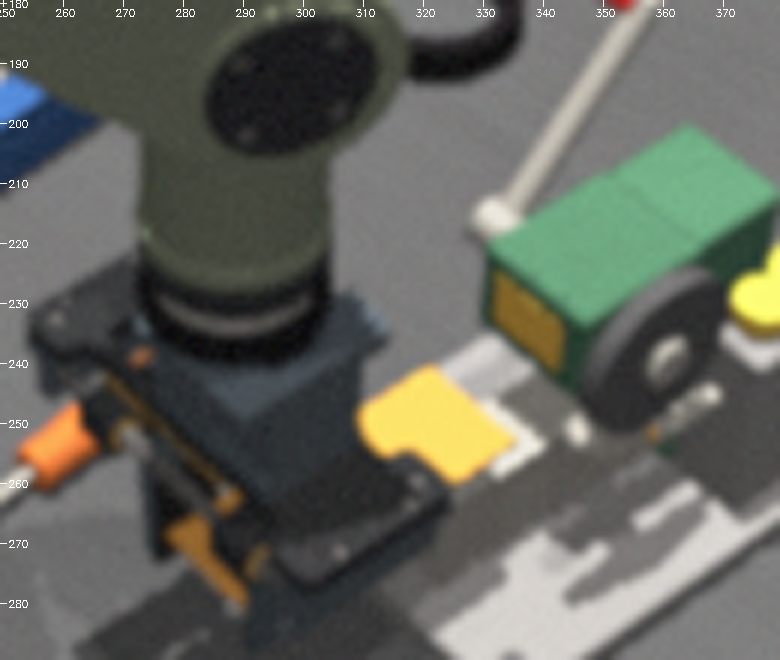

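View pics/d1t.png

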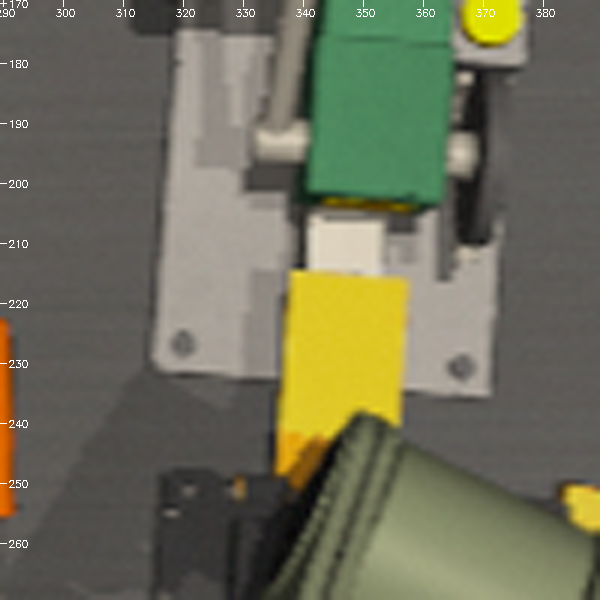

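Run:
```python
from h import *
t=viewer.snapshot("top");s=viewer.snapshot("side")
P=np.array([.5672,-.1924]);c,sn=np.cos(-.0897),np.sin(-.0897)
def pf(w): d=w[:2]-P; return np.round([c*d[0]+sn*d[1],-sn*d[0]+c*d[1],w[2]],4)
for a,b in [((338.0,214.7),(321.5,240.3)),((357.5,216),(335.3,252.5))]:
  w,e=tri(t,a,s,b); print(w.round(4),pf(w),round(e,4), pf(at(t,a,.1088)),pf(at(s,b,.1088)))
# bed edges
for a in [(340.5,212),(353.3,212),(339.5,225.3),(351.7,226.8)]: print(pf(at(t,a,.075)))
```

```text
[ 0.5131 -0.1593  0.1114] [-0.0568  0.0281  0.1114] 0.0019 [-0.0574  0.0284  0.1088] [-0.0543  0.0293  0.1088]
[ 0.5083 -0.2135  0.111 ] [-0.0568 -0.0263  0.111 ] 0.0003 [-0.0565 -0.0267  0.1088] [-0.0555 -0.0249  0.1088]
[-0.046   0.0179  0.075 ]
[-0.0429 -0.0191  0.075 ]
[-0.0847  0.018   0.075 ]
[-0.0861 -0.0175  0.075 ]
```

Call:
arm_command --motion '[[[0.0, 0.0, -0.012], 0.0, 40], [[0.0, 0.0, -0.022], 0.0, 40], [[0.01, -0.0009, -0.022], 0.0, 40], [[0.025, -0.0022, -0.022], 0.0, 40], [[0.04, -0.0036, -0.022], 0.0, 40], [[0.055, -0.0049, -0.022], 0.0, 40], [[0.07, -0.0063, -0.022], 0.0, 40], [[0.08, -0.0072, -0.022], 0.0, 40], [[0.087, -0.0078, -0.022], 0.0, 40], [[0.09, -0.0081, -0.022], 0.0, 40], [[0.09, -0.0081, -0.022], 0.0, 40]]'

```text
clock: 13.82
eef_pos: [0.4658, -0.1832, 0.0551]
eef_rot: [0.07, 1.569, -0.07]
contact_force: [-0.9, 0.6, -1.0]
width: 0.0554
```

```bash
python3 - <<'E'
from h import *
t=viewer.snapshot("top");s=viewer.snapshot("side")
crop(s,"d2s.png",270,180,130,110,6)
crop(t,"d2t.png",290,160,100,100,6)
E
python3 st.py
```

```text
t 13.92 pos [ 0.4646 -0.1829  0.0549] x-axis [-0.001  0.    -1.   ] yawY(mod pi) -0.0899 F [ 0.43  0.27 -0.92] w 0.0556 q [-0.398  0.35   1.942  0.     0.851 -1.879]
```

View pics/d2s.png

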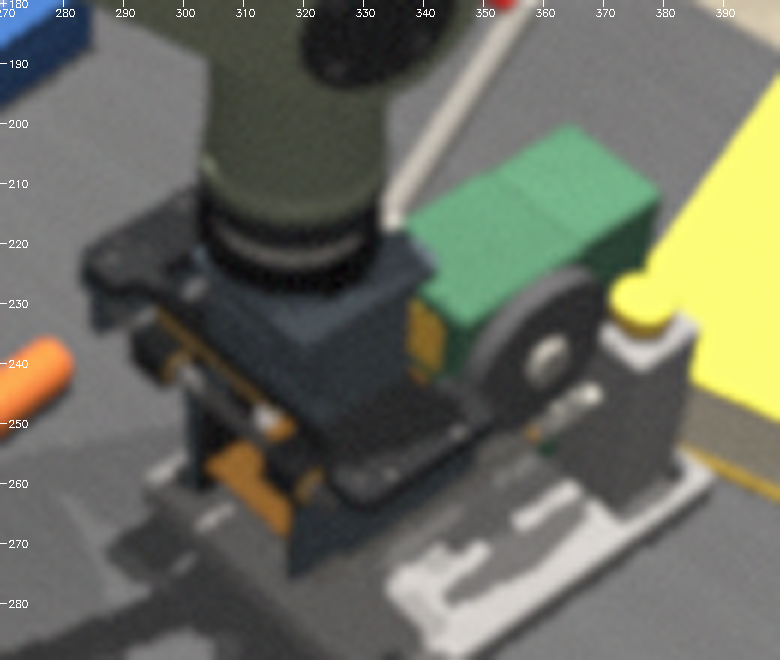

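View pics/d2t.png

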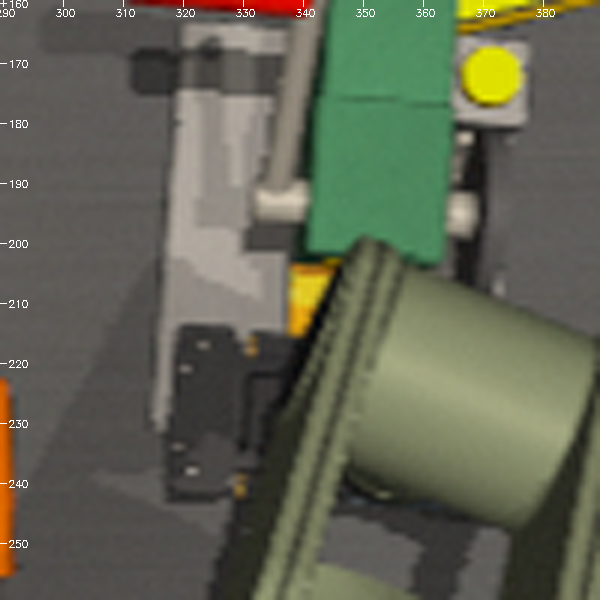

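Call:
arm_command --motion '[[[0.0, 0.0, -0.003], 0.0, 40], [[0.003, -0.0003, -0.006], 0.0, 40], [[0.006, -0.0005, -0.006], 0.0, 40], [[0.008, -0.0007, -0.006], 0.0, 40], [[0.008, -0.0007, -0.006], 0.0, 40]]'

```text
clock: 14.33
eef_pos: [0.4739, -0.184, 0.049]
eef_rot: [0.07, 1.569, -0.071]
contact_force: [1.2, 0.7, -1.2]
width: 0.0553
```

Call:
arm_command --motion '[[[0.001, -0.0001, 0.0], 0.0, 40], [[0.002, -0.0002, 0.0], 0.0, 40], [[0.002, -0.0002, 0.0], 0.0, 40]]'

```text
clock: 14.58
eef_pos: [0.4751, -0.184, 0.0489]
eef_rot: [0.071, 1.57, -0.07]
contact_force: [-1.0, -0.8, -0.2]
width: 0.0551
```

Call:
arm_command --motion '[[[0.001, -0.0001, 0.0], 0.0, 40], [[0.002, -0.0002, 0.0], 0.0, 40], [[0.002, -0.0002, 0.0], 0.0, 40]]'

```text
clock: 14.83
eef_pos: [0.4751, -0.1837, 0.0484]
eef_rot: [0.072, 1.575, -0.07]
contact_force: [-5.2, 0.4, 1.0]
width: 0.0551
```

Call:
arm_command --motion '[[[-0.001, 0.0001, 0.0], 0.0, 40], [[-0.001, 0.0001, -0.001], 0.0, 40], [[-0.001, 0.0001, -0.002], 0.0, 40], [[-0.001, 0.0001, -0.002], 0.0, 40]]'

```text
clock: 15.17
eef_pos: [0.4752, -0.1838, 0.0469]
eef_rot: [0.071, 1.572, -0.07]
contact_force: [-5.5, 0.1, 2.1]
width: 0.0552
```

Call:
arm_command --motion '[[[-0.001, 0.0001, -0.0005], 0.0, 40], [[-0.001, 0.0001, -0.0005], 0.0, 65], [[-0.001, 0.0001, -0.0005], 0.0, 75], [[-0.001, 0.0001, -0.0005], 0.0, 85], [[-0.001, 0.0001, -0.0005], 0.0, 90], [[-0.001, 0.0001, -0.0005], 0.0, 90]]'

```text
clock: 15.67
eef_pos: [0.4759, -0.1842, 0.0466]
eef_rot: [0.07, 1.569, -0.071]
contact_force: [-0.9, 0.9, 0.2]
width: 0.0812
```

```bash
python3 - <<'E'
from h import *
t=viewer.snapshot("top");s=viewer.snapshot("side")
crop(s,"d3s.png",270,180,130,110,6)
E
python3 st.py
```

```text
t 15.77 pos [ 0.4756 -0.1841  0.0465] x-axis [ 0. -0. -1.] yawY(mod pi) -0.0898 F [ 0.68  0.76 -0.69] w 0.0823 q [-0.392  0.375  1.929  0.     0.838 -1.873]
```

View pics/d3s.png

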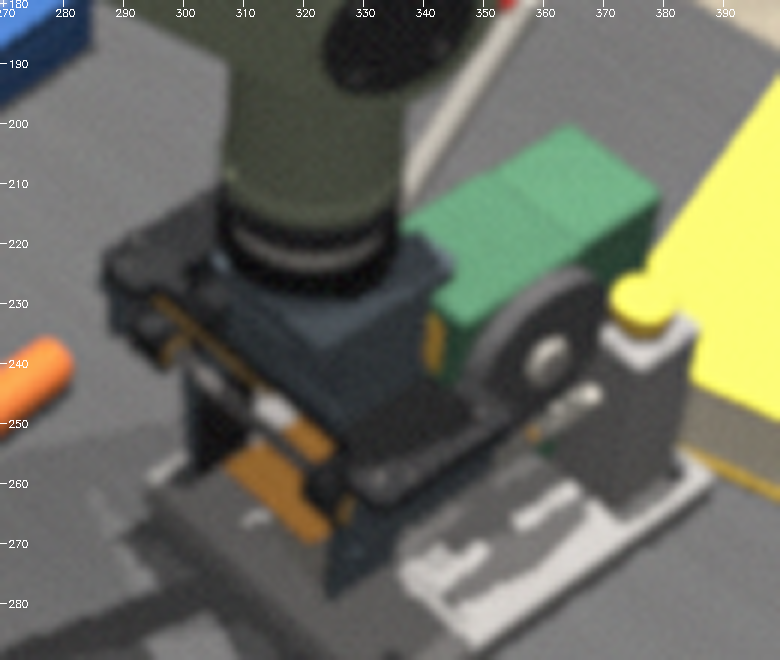

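Call:
arm_command --motion '[[[-0.01, 0.0009, 0.0], 0.0, 95], [[-0.03, 0.0027, 0.0], 0.0, 95], [[-0.06, 0.0054, 0.0], 0.0, 95], [[-0.09, 0.008, 0.01], 0.0, 95], [[-0.1, 0.009, 0.05], 0.0, 95], [[-0.1, 0.009, 0.09], 0.0, 95], [[-0.1, 0.02, 0.13], 0.1, 95], [[-0.1, 0.05, 0.17], 0.2, 95], [[-0.1, 0.08, 0.2], 0.32, 95], [[-0.1, 0.11, 0.22], 0.44, 70], [[-0.1, 0.14, 0.23], 0.56, 50]]'

```text
clock: 16.68
eef_pos: [0.3756, -0.0432, 0.2797]
eef_rot: [-0.373, 1.533, 0.37]
contact_force: [1.6, 0.7, 0.2]
width: 0.0762
```

```bash
python3 - <<'E'
from h import *
t=viewer.snapshot("top");s=viewer.snapshot("side")
cv2.imwrite("pics/e1full.png",s["color"])
crop(s,"e1s.png",280,190,110,95,7)
crop(t,"e1t.png",300,140,95,105,5.5)
E
python3 st.py
```

```text
t 16.78 pos [ 0.3756 -0.0409  0.2788] x-axis [ 0.006  0.001 -1.   ] yawY(mod pi) 0.4774 F [ 0.05 -0.6   0.05] w 0.0684 q [-1.410e-01 -4.800e-02  1.814e+00  2.000e-03  1.370e+00 -2.189e+00]
```

View pics/e1s.png

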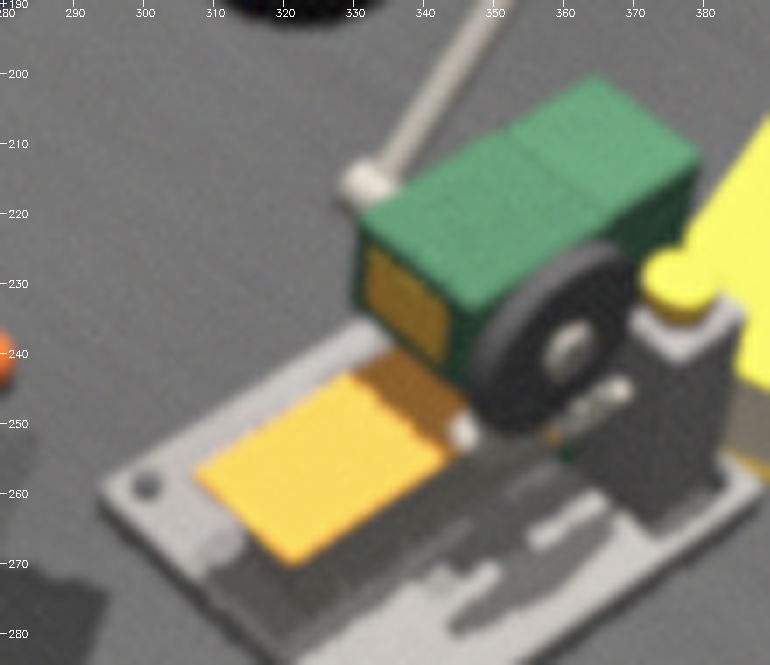

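View pics/e1t.png

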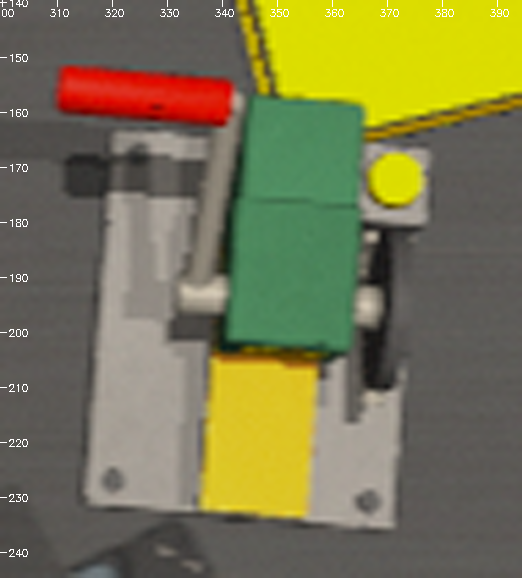

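Run:
```python
from h import *
t=viewer.snapshot("top");s=viewer.snapshot("side")
P=np.array([.5672,-.1924]);c,sn=np.cos(-.0897),np.sin(-.0897)
def pf(w): d=w[:2]-P; return np.round([c*d[0]+sn*d[1],-sn*d[0]+c*d[1],w[2]],4)
for a,b in [((336.2,232.2),(307.1,257.1)),((355.5,233.5),(321.4,270.4))]: print(pf(at(t,a,.078)),pf(at(s,b,.078)),pf(tri(t,a,s,b)[0]))
w=lambda x,y,z:np.round([P[0]+c*x-sn*y,P[1]+sn*x+c*y,z],4)
g=.0864
print("grip",w(.0791,g,.2352),"up",w(0,g,.265),"hinge",w(0,g,.145),"button",w(.068,-.052,.136))
# grip ends tri
for a,b in [((310.8,155.3),(335.75,163.75)),((341.7,158.2),(357.25,177.75))]: print("grip end",pf(tri(t,a,s,b)[0]),tri(t,a,s,b)[1])
```

```text
[-0.1056  0.0264  0.078 ] [-0.1043  0.0287  0.078 ] [-0.1059  0.0268  0.081 ]
[-0.1047 -0.0293  0.078 ] [-0.1053 -0.0286  0.078 ] [-0.1051 -0.029   0.0783]
grip [ 0.6537 -0.1134  0.2352] up [ 0.5749 -0.1063  0.265 ] hinge [ 0.5749 -0.1063  0.145 ] button [ 0.6303 -0.2503  0.136 ]
grip end [0.0781 0.1258 0.2411] 0.0021145004564849393
grip end [0.077  0.0455 0.2448] 0.00043796583631812495
```

Call:
arm_command --motion '[[[0.0, 0.0, 0.005], -0.12, 45], [[0.0, 0.0, 0.012], -0.24, 45], [[0.02, 0.0, 0.02], -0.36, 45], [[0.045, -0.005, 0.025], -0.48, 45], [[0.07, -0.01, 0.025], -0.6, 45], [[0.095, -0.02, 0.025], -0.72, 45], [[0.12, -0.03, 0.025], -0.84, 45], [[0.145, -0.04, 0.025], -0.96, 45], [[0.17, -0.05, 0.025], -1.08, 45], [[0.195, -0.06, 0.025], -1.2, 45], [[0.22, -0.065, 0.025], -1.32, 45], [[0.24, -0.069, 0.025], -1.44, 45]]'

```text
clock: 17.88
eef_pos: [0.616, -0.116, 0.299]
eef_rot: [0.763, 1.435, -0.766]
contact_force: [0.9, 0.9, 0.5]
width: 0.0408
```

Call:
arm_command --motion '[[[0.01, 0.0, 0.0], -0.12, 45], [[0.02, 0.0, 0.0], -0.24, 45], [[0.03, 0.0, 0.0], -0.36, 45], [[0.0384, 0.0, 0.0], -0.48, 45], [[0.0384, 0.0, 0.0], -0.6, 45], [[0.0384, 0.0, 0.0], -0.6905, 45], [[0.0384, 0.0, 0.0], -0.6905, 45], [[0.0384, 0.0, 0.0], -0.6905, 45], [[0.0384, 0.0, 0.0], -0.6905, 45]]'

```text
clock: 18.63
eef_pos: [0.6532, -0.1142, 0.3006]
eef_rot: [1.274, 1.167, -1.276]
contact_force: [-0.0, 0.5, 0.3]
width: 0.0407
```

```bash
python3 - <<'E'
from h import *
t=viewer.snapshot("top");s=viewer.snapshot("side")
crop(s,"f1s.png",300,90,110,110,5.4)
crop(t,"f1t.png",280,100,120,120,5)
E
python3 st.py
```

```text
t 18.73 pos [ 0.6534 -0.1137  0.3011] x-axis [-0.001  0.    -1.   ] yawY(mod pi) 1.4815 F [-0.23  0.37  0.51] w 0.0409 q [-0.19   0.43   1.153 -0.     1.559 -0.1  ]
```

View pics/f1s.png

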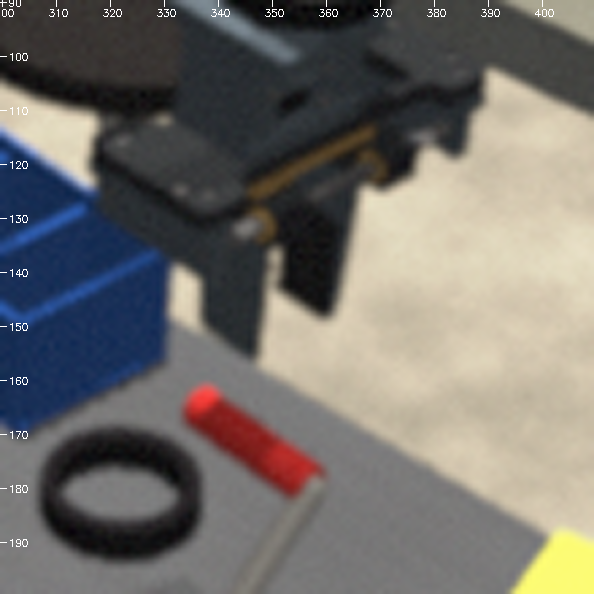

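View pics/f1t.png

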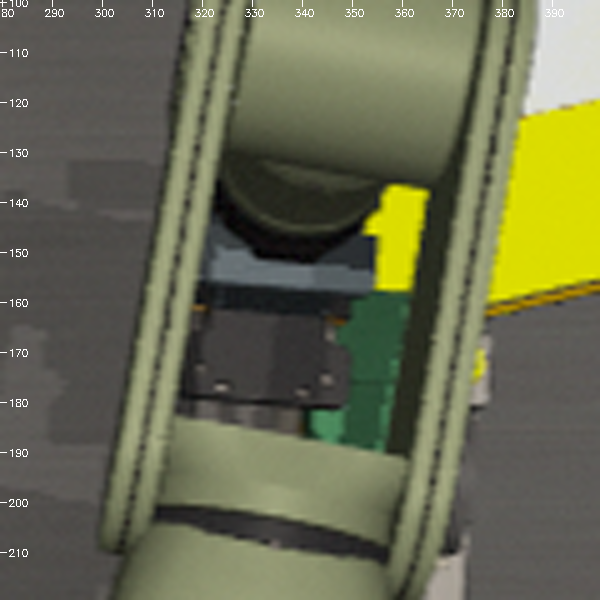

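Run:
```python
from h import *
t=viewer.snapshot("top");s=viewer.snapshot("side")
c,sn=np.cos(-.0897),np.sin(-.0897)
T=np.array([.6534,-.1137])
w=lambda x,y,z:[T[0]+c*x-sn*y,T[1]+sn*x+c*y,z]
for z in(.2765,.3,.3116):
  print(z,proj(s,[w(x,y,z) for x in(-.034,-.0205,.0205,.034) for y in(.016,-.016)]).round(1).tolist())
print(proj(s,[w(0,y,.2352) for y in(.041,-.041)]),proj(s,[w(0,y,.240) for y in(.041,-.041)]))
```

```text
0.2765 [[334.1, 162.6], [342.8, 168.6], [337.9, 160.5], [346.5, 166.5], [349.1, 154.3], [357.8, 160.2], [352.8, 152.4], [361.5, 158.1]]
0.3 [[334.7, 155.4], [343.5, 161.4], [338.5, 153.3], [347.3, 159.3], [349.9, 147.2], [358.8, 153.0], [353.6, 145.2], [362.4, 151.0]]
0.3116 [[335.0, 151.8], [343.9, 157.8], [338.9, 149.7], [347.7, 155.7], [350.3, 143.6], [359.2, 149.4], [354.0, 141.6], [362.9, 147.3]]
[[335.82590467 165.05002573]
 [357.54402482 180.32467399]] [[335.95132135 163.66432269]
 [357.73043725 178.92833031]]
```

Call:
arm_command --motion '[[[0.0, 0.0, -0.03], 0.0, 45], [[0.0, 0.0, -0.06], 0.0, 45], [[0.0, 0.0, -0.08], 0.0, 45], [[0.0, 0.0, -0.09], 0.0, 45], [[0.0, 0.0, -0.0955], 0.0, 45], [[0.0, 0.0, -0.0955], 0.0, 45]]'

```text
clock: 19.33
eef_pos: [0.6536, -0.113, 0.2054]
eef_rot: [1.274, 1.167, -1.275]
contact_force: [-0.4, -0.3, 0.1]
width: 0.0414
```

```bash
python3 - <<'E'
from h import *
s=viewer.snapshot("side")
crop(s,"f2s.png",300,110,110,110,5.4)
E
python3 st.py
```

```text
t 19.38 pos [ 0.6542 -0.1131  0.2067] x-axis [ 0.001 -0.    -1.   ] yawY(mod pi) 1.4815 F [-0.23  0.61  0.08] w 0.0413 q [-0.189  0.459  1.335  0.     1.346 -0.099]
```

View pics/f2s.png

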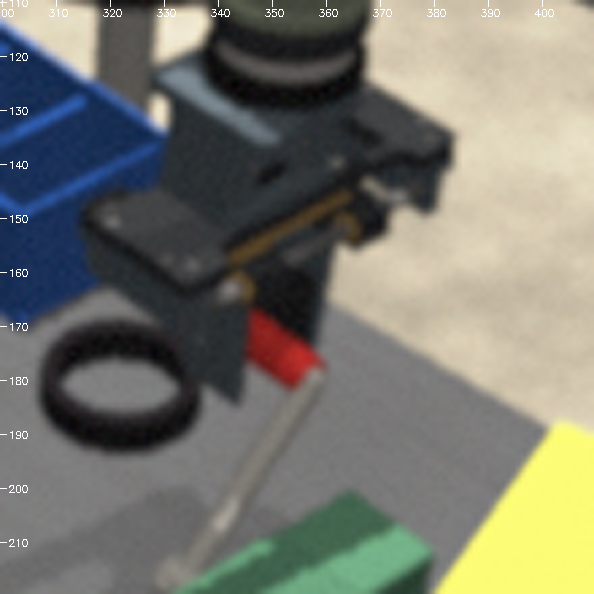

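Call:
arm_command --motion '[[[0.0, 0.0, 0.0], 0.0, 33], [[0.0, 0.0, 0.0], 0.0, 33], [[-0.0064, 0.0006, 0.0038], 0.0, 33], [[-0.0128, 0.0012, 0.0075], 0.0, 33], [[-0.0229, 0.0021, 0.0139], 0.0, 33], [[-0.0336, 0.003, 0.0194], 0.0, 33], [[-0.0447, 0.004, 0.0237], 0.0, 33], [[-0.0562, 0.0051, 0.0269], 0.0, 33], [[-0.0562, 0.0051, 0.0269], 0.0, 33]]'

```text
clock: 20.13
eef_pos: [0.599, -0.1081, 0.2375]
eef_rot: [1.279, 1.157, -1.267]
contact_force: [4.0, -0.1, 3.0]
width: 0.0303
```

```bash
python3 - <<'E'
from h import *
s=viewer.snapshot("side")
crop(s,"f3s.png",280,130,110,110,5.4)
E
python3 st.py
```

```text
t 20.18 pos [ 0.5992 -0.1082  0.2364] x-axis [ 0.009 -0.001 -1.   ] yawY(mod pi) 1.4812 F [ 5.37 -0.38  2.77] w 0.0298 q [-0.198  0.351  1.433  0.     1.349 -0.108]
```

View pics/f3s.png

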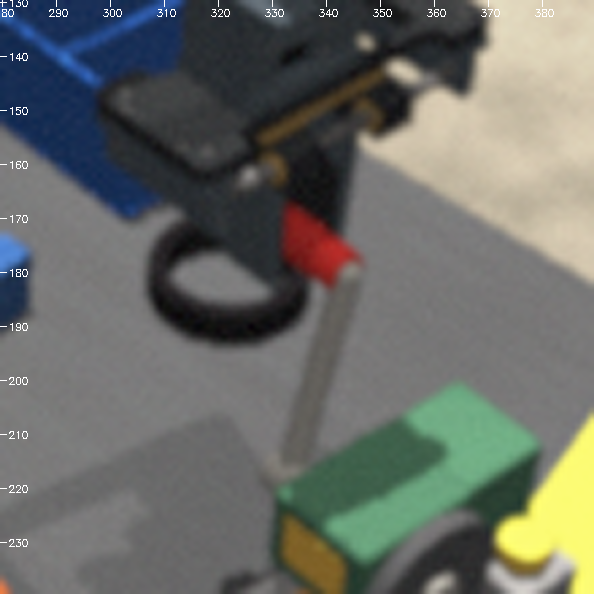

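Call:
arm_command --motion '[[[-0.0058, 0.0005, 0.0011], 0.0, 33], [[-0.0117, 0.001, 0.002], 0.0, 33], [[-0.0177, 0.0016, 0.0026], 0.0, 33], [[-0.0237, 0.0021, 0.0029], 0.0, 33], [[-0.0297, 0.0027, 0.0029], 0.0, 33], [[-0.0297, 0.0027, 0.0029], 0.0, 33]]'

```text
clock: 20.68
eef_pos: [0.5688, -0.1054, 0.237]
eef_rot: [1.277, 1.162, -1.272]
contact_force: [5.1, -0.4, 4.6]
width: 0.0306
```

```bash
python3 - <<'E'
from h import *
s=viewer.snapshot("side")
crop(s,"f4s.png",280,130,110,110,5.4)
d=manip.state()["eef_pos"]-[.5672,-.1924,0]
c,sn=np.cos(-.0897),np.sin(-.0897)
px=c*d[0]+sn*d[1]+manip.state()["width"]/2-.0115
print("bar px",px,"a",.72-np.arcsin(px/.12))
E
python3 st.py
```

```text
bar px -0.002414581408118323 a 0.740122869765389
t 20.73 pos [ 0.5691 -0.1054  0.2368] x-axis [ 0.004 -0.001 -1.   ] yawY(mod pi) 1.4812 F [ 4.41 -0.24  4.53] w 0.03 q [-0.203  0.304  1.5    0.     1.333 -0.114]
```

View pics/f4s.png

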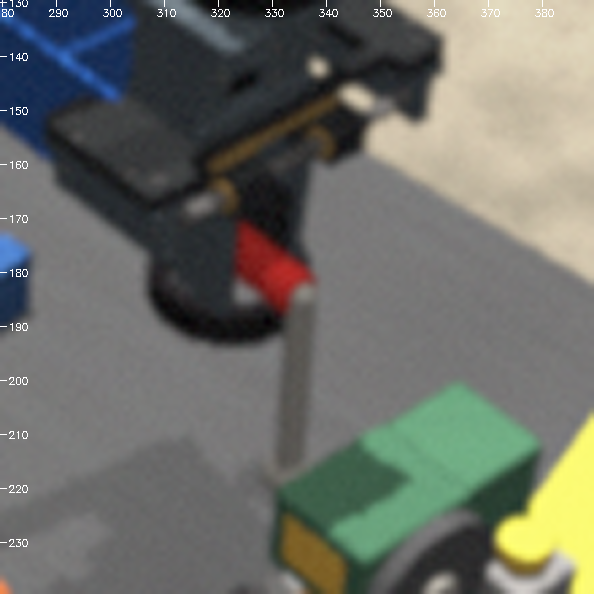

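Call:
arm_command --motion '[[[-0.004, 0.0004, 0.0], 0.0, 33], [[-0.008, 0.0007, -0.0005], 0.0, 33], [[-0.008, 0.0007, -0.0005], 0.0, 33]]'

```text
clock: 20.98
eef_pos: [0.5618, -0.1047, 0.2364]
eef_rot: [1.277, 1.161, -1.271]
contact_force: [6.2, -0.4, 5.1]
width: 0.0302
```

```bash
cat > lv.py <<'E'
from h import *
st=manip.state(); d=st["eef_pos"]-[.5672,-.1924,0]
c,sn=np.cos(-.0897),np.sin(-.0897)
x=c*d[0]+sn*d[1]; px=x+st["width"]/2-.0115
print("tcp px",x,"bar px",px,"a",.72-np.arcsin(px/.12),st["contact_force"].round(1))
E
python3 lv.py
```

```text
tcp px -0.013249163899313928 bar px -0.009667672169544984 a 0.8006513409543176 [ 6.2 -0.4  5.1]
```

Call:
arm_command --motion '[[[0.004, -0.0004, 0.0], 0.0, 33], [[0.008, -0.0007, 0.0], 0.0, 33], [[0.011, -0.001, 0.0], 0.0, 36], [[0.013, -0.0012, 0.0], 0.0, 45], [[0.013, -0.0012, 0.0], 0.0, 55], [[0.013, -0.0012, 0.0], 0.0, 55]]'

```text
clock: 21.48
eef_pos: [0.5714, -0.1056, 0.2339]
eef_rot: [1.273, 1.169, -1.278]
contact_force: [0.4, 0.5, -0.0]
width: 0.049
```

```bash
python3 - <<'E'
from h import *
s=viewer.snapshot("side")
crop(s,"f5s.png",280,130,110,110,5.4)
E
python3 lv.py; python3 st.py
```

```text
tcp px -0.0034765721326250132 bar px 0.009955076508494042 a 0.6369455766059127 [ 0.9 -1.   0.7]
t 21.53 pos [ 0.5715 -0.1056  0.2342] x-axis [-0.004  0.001 -1.   ] yawY(mod pi) 1.4813 F [ 0.87 -0.96  0.67] w 0.0499 q [-0.202  0.314  1.493 -0.     1.339 -0.113]
```

View pics/f5s.png

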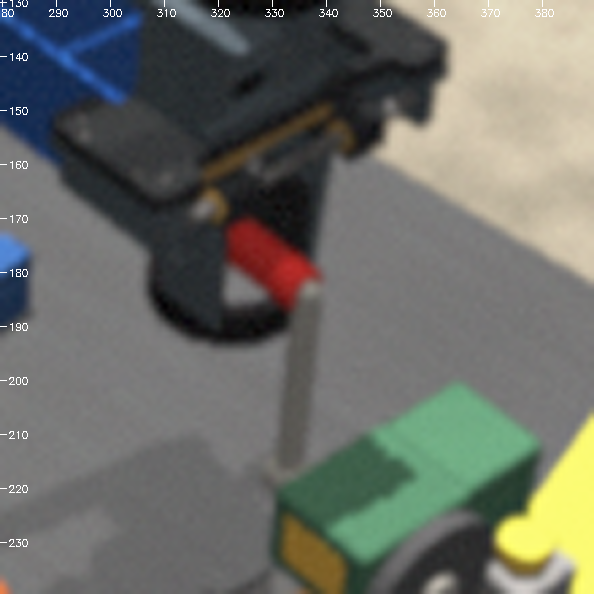

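Call:
arm_command --motion '[[[0.002, -0.0002, 0.0], 0.0, 55], [[0.003, -0.0003, 0.015], 0.0, 58], [[0.003, -0.0003, 0.04], 0.0, 60], [[0.003, -0.0003, 0.07], 0.0, 60], [[0.003, -0.0003, 0.075], 0.0, 60], [[0.003, -0.0003, 0.075], 0.0, 60]]'

```text
clock: 22.03
eef_pos: [0.5766, -0.1062, 0.3127]
eef_rot: [1.276, 1.161, -1.272]
contact_force: [-0.3, -0.7, -0.5]
width: 0.0543
```

```bash
python3 - <<'E'
from h import *
t=viewer.snapshot("top");s=viewer.snapshot("side")
crop(s,"f6s.png",280,130,110,160,3.7)
crop(s,"f6l.png",310,160,50,70,8)
E
python3 st.py
```

```text
t 22.13 pos [ 0.5752 -0.1059  0.3094] x-axis [-0.002  0.    -1.   ] yawY(mod pi) 1.4813 F [ 0.37 -0.66  0.19] w 0.0551 q [-0.202  0.293  1.339 -0.     1.511 -0.112]
```

View pics/f6l.png

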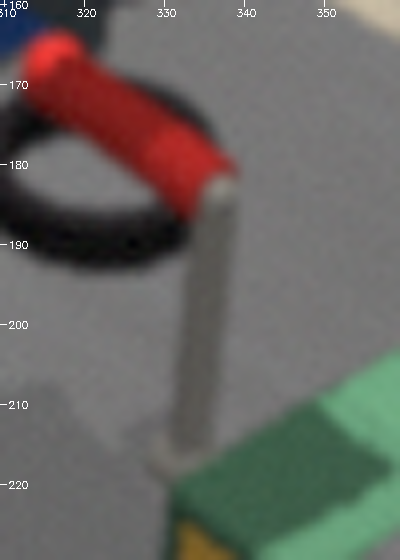

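View pics/f6s.png

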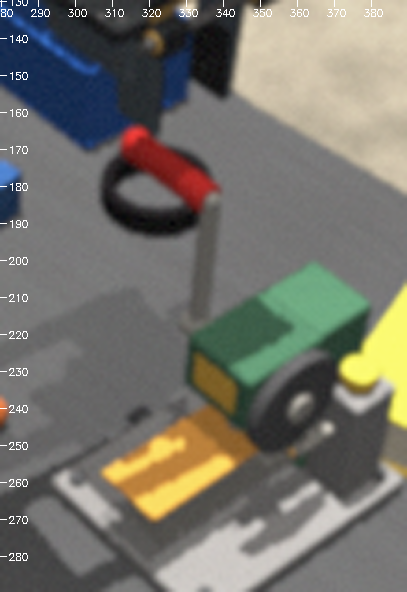

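Run:
```python
from h import *
s=viewer.snapshot("side")
P=np.array([.5672,-.1924]);c,sn=np.cos(-.0897),np.sin(-.0897)
w=lambda x,y,z:[P[0]+c*x-sn*y,P[1]+sn*x+c*y,z]
for a in(0,.48,.65,.72,.79,.96):
  b=.72-a; print(a,proj(s,[w(.12*np.sin(b),y,.145+.12*np.cos(b)) for y in(.127,.0455)]).round(1).tolist())
```

```text
0 [[335.9, 165.0], [357.5, 180.2]]
0.48 [[322.6, 164.9], [344.5, 180.6]]
0.65 [[317.0, 167.1], [338.8, 183.0]]
0.72 [[314.6, 168.3], [336.4, 184.3]]
0.79 [[312.2, 169.7], [333.9, 185.8]]
0.96 [[306.3, 173.8], [327.9, 190.2]]
```

Call:
arm_command --motion '[[[0.005, -0.015, 0.0], 0.0, 30], [[0.015, -0.045, 0.0], 0.0, 0], [[0.03, -0.08, 0.0], 0.0, 0], [[0.045, -0.115, 0.0], 0.0, 0], [[0.055, -0.14, 0.0], 0.0, 0], [[0.055, -0.1485, 0.0], 0.0, 0], [[0.055, -0.1485, -0.03], 0.0, 0], [[0.055, -0.1485, -0.065], 0.0, 0], [[0.055, -0.1485, -0.1], 0.0, 0], [[0.055, -0.1485, -0.13], 0.0, 0], [[0.055, -0.1485, -0.14], 0.0, 0], [[0.055, -0.1485, -0.14], 0.0, 0]]'

```text
clock: 23.18
eef_pos: [0.6286, -0.2538, 0.1662]
eef_rot: [1.273, 1.173, -1.279]
contact_force: [0.3, 1.4, 0.8]
width: 0.0003
```

```bash
python3 - <<'E'
from h import *
t=viewer.snapshot("top");s=viewer.snapshot("side")
cv2.imwrite("pics/g1full.png",s["color"])
crop(s,"g1s.png",310,120,100,130,4.5)
crop(t,"g1t.png",300,130,100,110,5.3)
E
python3 st.py
```

```text
t 23.28 pos [ 0.6314 -0.2549  0.1713] x-axis [ 0.001 -0.001 -1.   ] yawY(mod pi) 1.4814 F [-0.01 -0.47  0.5 ] w 0.0003 q [-0.401  0.506  1.346  0.     1.288 -0.311]
```

View pics/g1s.png

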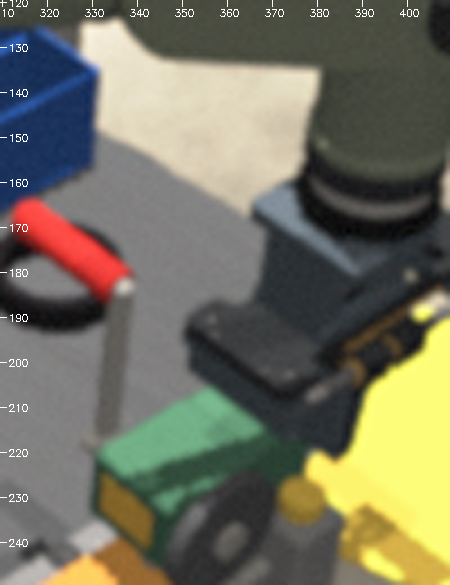

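View pics/g1t.png

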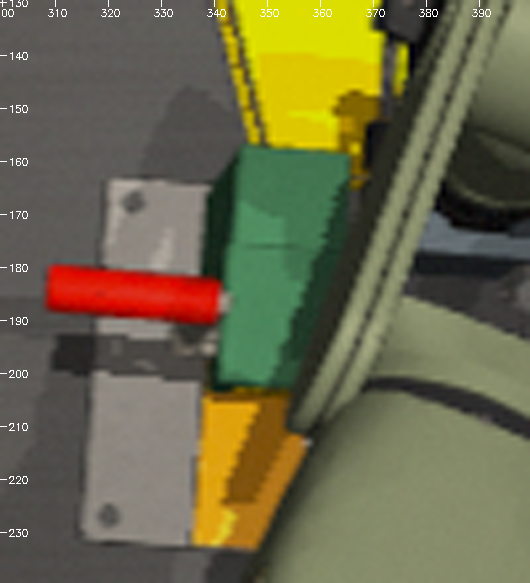

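View pics/g1full.png

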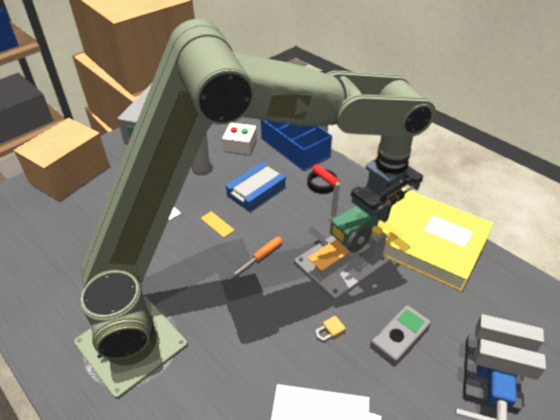

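Call:
arm_command --motion '[[[0.0, 0.0, -0.012], 0.0, 0], [[0.0, 0.0, -0.025], 0.0, 0], [[0.0, 0.0, -0.035], 0.0, 0], [[0.0, 0.0, -0.035], 0.0, 0], [[0.0, 0.0, -0.035], 0.0, 0]]'

```text
clock: 23.7
eef_pos: [0.6313, -0.2547, 0.1363]
eef_rot: [1.275, 1.164, -1.274]
contact_force: [0.4, -0.1, 0.2]
width: 0.0004
```

```bash
python3 - <<'E'
from h import *
t=viewer.snapshot("top");s=viewer.snapshot("side")
crop(s,"g2s.png",330,190,80,70,9)
c,sn=np.cos(-.0897),np.sin(-.0897)
p=manip.state()["eef_pos"]; w=lambda x,y,z:[p[0]+c*x-sn*y,p[1]+sn*x+c*y,z]
print(proj(s,[w(x,y,p[2]+.0105) for x in(-.0135,.0135) for y in(.016,-.016)]).round(1).tolist())
E
python3 st.py
```

```text
[[371.5, 225.8], [380.5, 232.7], [378.5, 221.2], [387.6, 227.9]]
t 23.8 pos [ 0.6316 -0.2549  0.1368] x-axis [ 0.002 -0.001 -1.   ] yawY(mod pi) 1.4814 F [ 0.45 -0.01  0.03] w 0.0003 q [-0.4    0.527  1.397  0.     1.214 -0.311]
```

View pics/g2s.png

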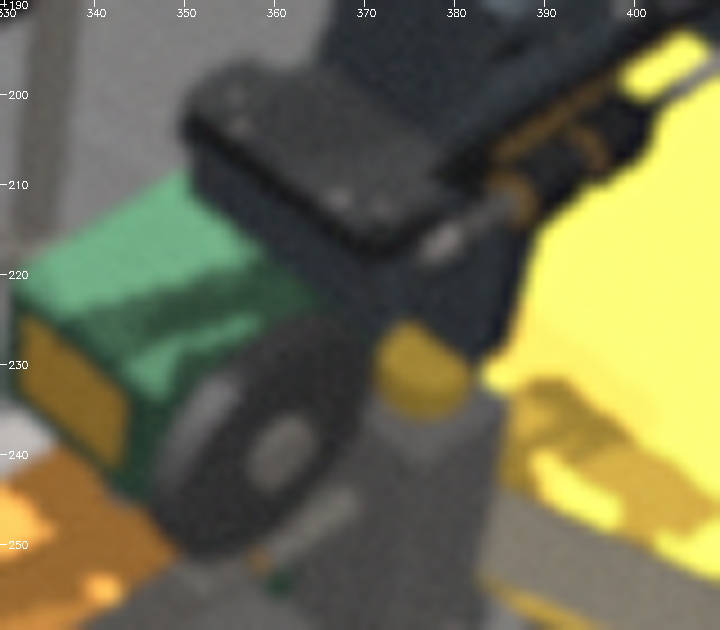

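Call:
arm_command --motion '[[[0.0, 0.0, -0.005], 0.0, 0], [[0.0, 0.0, -0.01], 0.0, 0], [[0.0, 0.0, -0.014], 0.0, 0], [[0.0, 0.0, -0.018], 0.0, 0], [[0.0, 0.0, -0.0205], 0.0, 0], [[0.0, 0.0, -0.0205], 0.0, 0], [[0.0, 0.0, -0.0205], 0.0, 0]]'

```text
clock: 24.38
eef_pos: [0.6313, -0.2547, 0.116]
eef_rot: [1.275, 1.164, -1.274]
contact_force: [0.1, 1.0, 7.0]
width: 0.0007
```

Call:
arm_command --motion '[[[0.0, 0.0, -0.001], 0.0, 0], [[0.0, 0.0, -0.001], 0.0, 0], [[0.0, 0.0, -0.001], 0.0, 0], [[0.0, 0.0, -0.001], 0.0, 0]]'

```text
clock: 24.72
eef_pos: [0.6314, -0.2548, 0.1159]
eef_rot: [1.275, 1.163, -1.273]
contact_force: [-1.9, 0.7, 9.6]
width: 0.0006
```

```bash
python3 - <<'E'
from h import *
t=viewer.snapshot("top");s=viewer.snapshot("side")
crop(s,"g3s.png",300,140,110,130,4.5)
crop(t,"g3t.png",300,130,100,110,5)
E
python3 st.py
```

```text
t 24.82 pos [ 0.6314 -0.2548  0.1159] x-axis [ 0.002 -0.001 -1.   ] yawY(mod pi) 1.4813 F [-2.15 -0.05  9.93] w 0.0007 q [-0.4    0.542  1.427  0.     1.171 -0.311]
```

View pics/g3s.png

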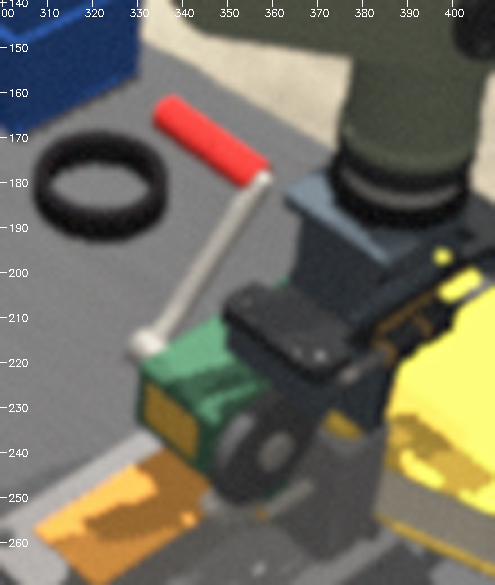

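View pics/g3t.png

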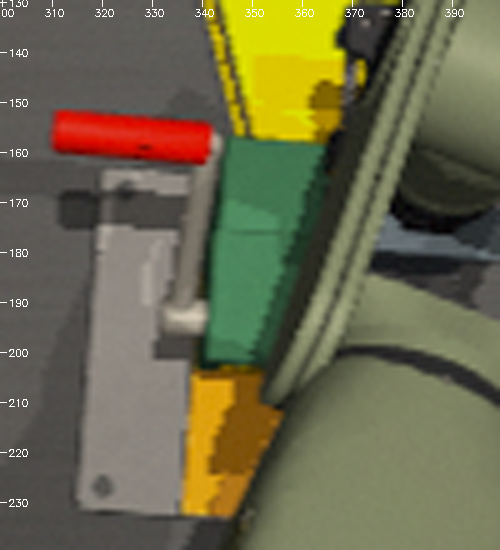

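Lever sprang back to its rest position (grip at 336–357 / 164–178 in the side view, as at the start); hold a moment longer, then lift clear.

Call:
arm_command --motion '[[[0.0, 0.0, 0.0], 0.0, 0], [[0.0, 0.0, 0.0], 0.0, 0], [[0.0, 0.0, 0.0], 0.0, 0], [[0.0, 0.0, 0.02], 0.0, 0], [[0.0, 0.0, 0.05], 0.0, 0], [[0.0, 0.0, 0.09], 0.0, 0], [[0.0, 0.0, 0.13], 0.0, 0], [[0.0, 0.0, 0.17], 0.0, 0], [[-0.04, 0.0, 0.19], 0.0, 0], [[-0.08, 0.0, 0.19], 0.0, 0], [[-0.12, 0.0, 0.19], 0.0, 0], [[-0.15, -0.01, 0.19], 0.0, 0]]'

```text
clock: 25.82
eef_pos: [0.4778, -0.263, 0.304]
eef_rot: [1.274, 1.168, -1.274]
contact_force: [-0.6, -1.1, -0.0]
width: 0.0004
```

Call:
arm_command --motion '[[[-0.03, 0.0, 0.0], 0.0, 0], [[-0.06, -0.01, 0.0], 0.0, 0], [[-0.1, -0.02, 0.0], 0.0, 0], [[-0.13, -0.02, 0.0], 0.0, 0], [[-0.15, -0.02, 0.0], 0.0, 0], [[-0.15, -0.02, 0.0], 0.0, 0], [[-0.15, -0.02, 0.0], 0.0, 0]]'

```text
clock: 26.4
eef_pos: [0.3303, -0.2845, 0.3038]
eef_rot: [1.276, 1.164, -1.275]
contact_force: [0.7, 0.2, 0.5]
width: 0.0003
```

```bash
python3 - <<'E'
from h import *
t=viewer.snapshot("top");s=viewer.snapshot("side")
cv2.imwrite("pics/h1full.png",s["color"]);cv2.imwrite("pics/h1tfull.png",t["color"])
crop(s,"h1s.png",280,150,110,130,4.6)
crop(t,"h1t.png",300,140,95,105,5.5)
E
python3 st.py
```

```text
t 26.5 pos [ 0.3316 -0.2846  0.3036] x-axis [ 0.001  0.    -1.   ] yawY(mod pi) 1.4816 F [ 0.27  0.49 -0.25] w 0.0004 q [-0.736  0.045  1.66   0.     1.436 -0.647]
```

View pics/h1s.png

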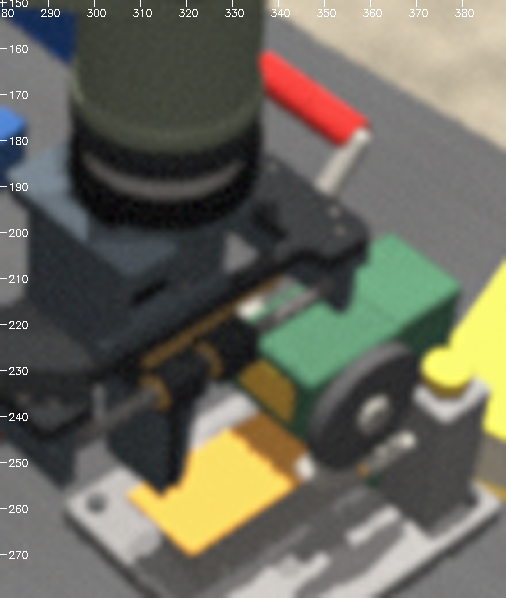

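View pics/h1t.png

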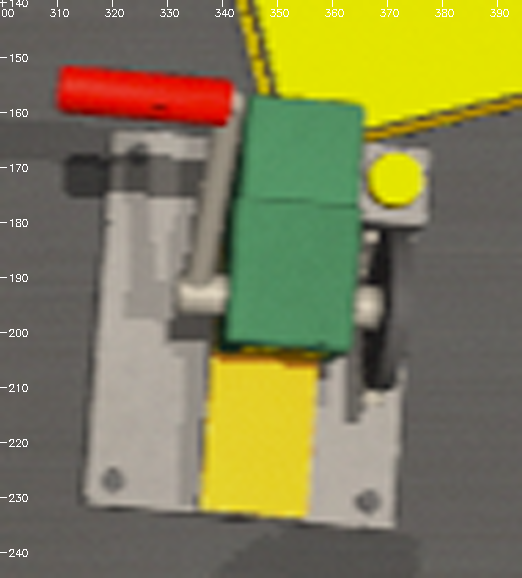

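View pics/h1tfull.png

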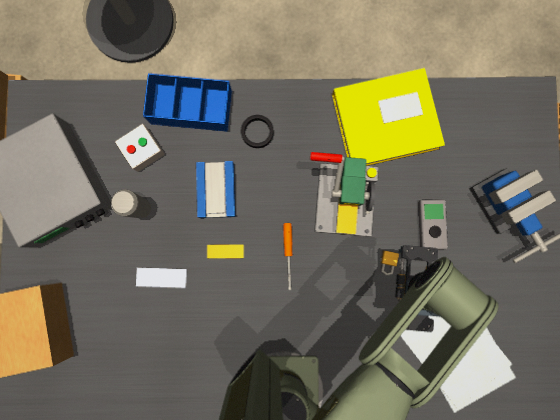

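```bash
python3 -c "
from station import ticket
print(ticket.finish_job())"
```

```text
the job is handed in; nothing more can be done
None
```

The job ran to the end and I handed it in at about 26.5 s of the 72 s allowed. The hand-in reports no verdict.

**What I did:**
- I slid the brass blank about 52 mm out over the tray's front edge and pinched its overhanging end. I laid it on the bed against the back stop, where the fingers felt about 5 N of contact.
- I drew the lever to about 0.80 rad with the fingers loosely around the grip. It fell back to the upright third notch and stayed there on its own.
- I held the release button down with 7 to 10 N until the lever sprang back, then lifted clear.

**Last checks, from both camera views:**
- **Blank:** measured after placing, it was within about 1 mm of the back stop, about 1 mm off the middle, and straight. After the release it looked unmoved.
- **Lever and button:** the grip was at the same pixels as at the start, and the button was up.
- **Bystanders:** the tumbler and the meter stood where they were. The robot was touching nothing.

**What disagreed:** the reported tool height was about 35 mm lower than the cameras and contact showed. The fingertips met the blank (top 48 mm up) at a reported height of 37 mm, where about 73 mm was expected. I applied that offset to all later heights. It agreed with the bed contact and with the pictures at the lever. The button moved about where the offset predicted, within 1 to 2 mm.

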